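# Re-arm the carving machine and set its speed by clicks

## Task

The power has been cut, so the carving machine's controller must be re-armed: with a fingertip, push the pointer of the speed selector anticlockwise to off (the red dot) and let it rest there a moment, then push it clockwise and leave it exactly four clicks up from off. Only push the pointer gently from the side, never pinch it, and leave the mallet, paddle, bowl and offcut lying where they are.

Things in the scene. Friction and masses are not known exactly. Their poses are not given: they have to be found in the camera images.
- controller: Speed controller screwed to the bench: green box 170 x 170 mm, 70 mm high, flat aluminium panel on top; origin at the centre of its underside, z up. The selector's upright axis runs through this origin. Position dots, level with the panel, lie 70 mm from the axis: the red one (off) along the box's +y, then six black ones clockwise from above every 30 degrees, the third along +x, the last along -y.
- selector (a joint): Turn of the selector, rad, growing clockwise from above: 0 = off, a click every 0.524 (30 degrees), the sixth and last at 3.14; end stops 0.05 beyond. At q the pointer aims along the box's +y turned clockwise by q. It resists with about 0.12 N m leaving a click and, once past halfway, snaps on by itself into the next and stays. Starts resting in any click from second to sixth.
- pointer_tip (a point): Middle of the top edge of the pointer's tip, 60 mm from the axis, 98 mm above the bench. The pointer is a straight black bar 12 mm wide with a white line on top; its sides stand from 4 to 28 mm above the panel (74 to 98 mm above the bench) and are free to push on from 14 to 60 mm from the axis.
- pointer_hub (a point): Centre of the top of the selector's round black hub (14 mm radius), on the axis, 98 mm above the bench. The bar does not stick out of the hub on the side away from the tip.
- mallet: Loose knobbly wooden mallet lying along its x, 240 mm long, head 60 mm thick at +x; origin at its middle on the bench. Bystander.
- paddle: Loose blue wooden sanding paddle lying flat along its x, 255 mm long, 70 mm wide, 16 mm thick; origin near its middle, on the bench. Bystander.
- bowl: Loose fired clay pinch bowl, 90 mm across, 45 mm high; origin at the centre of its underside. Bystander.
- offcut: Loose pale camphor wood block 75 x 60 x 45 mm; origin at the centre of its underside. Bystander.
Not all that is in view belongs to the job. There is more than one size of the controller; the one meant has the size given above.

How it is judged:
By the outcome, as a careful person would: the job done as asked, in the order asked, and still so for the second after the job is handed in, with the robot touching nothing.
It also fails if it takes over 72 s, if anything falls off the work surface, if the arm or the gripper's body presses on something with over 40 N, if the wrist force passes 120 N, or if a joint passes its speed limit or range.

## Robot

A 6-joint arm with a two-finger parallel gripper is mounted at the origin on the work surface. World frame = base frame: x ahead of the robot, y to its left, z up, the work surface at z = 0. Lengths are in m, angles in rad, forces in N, time in s.
With the tool pointing down it reaches from about 0.35 to 0.725 m from the base axis. Payload 4.3 kg.
Tool frame: the origin (TCP) lies at the very end of the fingers, on their centre line; the grasp point (between the pads) lies behind it (grip_depth is the y of the grasp point in the tool frame, in m); y points along the fingers, x is the direction in which the jaws open and shut, and the axes are right-handed (so a half turn about y gives the same grasp; the last joint's range is limited). The gripper opens to 85 mm and grips with 20 to 120 N. Pads are 22 mm wide; open, the fingers measure 114 mm over their backs; the gripper's body (76 mm by 85 mm) begins 54 mm behind the grasp point. The pads swing forward as they close: fully open they stand 13 mm farther back than shut.
Start: joints at [1.123, 0.377, 0.081, 1.274, 0, 1.46], TCP at [0.191, 0.543, 0.211] pointing down, gripper open.
Joint ranges: [-2.72, 2.72], [-0.84, 1.66], [-1.02, 1.22], [-1.77, 2.12], [-1.37, 1.28], [-3.14, 3.14]. Speed limits (rad/s): [2.57, 2.57, 3.14, 3.14, 3.14, 3.14].

## Interface

Orientations are given as a rotation vector (axis times angle).
In Python, from rig import state, grab_frame, job_done, grip_depth gives the robot as it stands. The module is installed in compiled form; this text tells all that it offers.
- The arm moves only by the shell command python3 -m handwheel 'ROWS' [FORCE]. ROWS is JSON, a list of rows, each a list of 7 numbers: the turn, a rotation vector about the tool's x, y, z as a fraction of full scale, then the shift along the tool's x, y, z as a fraction of full scale, then the gripper command: -1 is fully open, 1 is shut, values between are in proportion. In form: [[wx, wy, wz, tx, ty, tz, grip], ...]. A call has exactly 8 rows; each row shifts and turns the commanded pose from where the row before left it, along the tool's axes as they then stand; what a row does not reach is not made up. Full scale, the value 1, is 30 mm for a shift and 1.5 rad for a turn. A row lasts 1/12 s, in which the tool goes at most 41.7 mm and 7.16 degrees, less where a joint would pass 70% of its speed; a pose out of reach is approached as far as the arm can. A call with a number of a shift or a turn outside -1 to 1 is refused whole. A call with a gripper value outside its range is refused whole. The fingers move at their own pace and stop on an object; FORCE is the grip in N (left out, the last holds). Time passes only in rows, so rows that do not move let the fingers close, or fill a call up. It gives the time, the measured TCP pose, the force and the opening at its end, in the units of the state.
- state(): the state, without advancing time (a new reading comes with each control period).
- grab_frame(name): name is "scene" or "top" or "wrist"; returns a dict with "img" (420x560x3 uint8, red, green, blue), "fx", "fy", "cx", "cy" (pixels), "extrinsics" (4x4, takes a point from camera to world coordinates). Camera axes: x right, y down, z forward; pixel columns grow to the right and rows downward; lengths in m; the calibration is good to about 2 mm. A picture is of the moment at which its call begins. There is no depth.
- job_done(): hands the job in, once; it reports no verdict.
The state is a dict: "clock": time; "joints": joint angles; "qd": joint speeds; "joint_efforts": joint torques, N m; "ee_pos": TCP position; "orientation": TCP orientation; "wrist_force": force on the tool from outside, world axes, zero at the start; "moment": the same for the moment, N m; "grip_width": finger opening in m.
Only numpy, scipy, OpenCV 4.12 (cv2) and the standard library are available. Lean on these libraries where they do the work, as an engineer would, in place of code of your own. Each camera call takes 0.05 s, during which the arm holds its last target.

## Working session

There is one attempt and no reset: what is moved stays moved. The work goes in short steps, Python scripts to look and compute and a shell command to move; the robot and the scene stay as the last step left them, time stands still between calls to the robot, and variables do not carry over. Pictures are saved under pics/ and viewed, and the job is handed in when it is done.

```bash
mkdir -p pics
python3 - <<'E'
from rig import *
import cv2
print(state(), grip_depth)
for n in("scene","top","wrist"):
    f=grab_frame(n); cv2.imwrite(f"pics/{n}0.png",f["img"][:,:,::-1]); print(n,f["fx"],f["fy"],f["cx"],f["cy"],f["extrinsics"].round(4).tolist())
E
```

```text
{'clock': 0.0, 'joints': array([1.12269191e+00, 3.78054868e-01, 7.96315409e-02, 1.27438908e+00,
       2.13023378e-05, 1.46049801e+00]), 'qd': array([-0.00122756,  0.000576  ,  0.00031384,  0.00246207,  0.00192184,
        0.00170746]), 'joint_efforts': array([-2.53170092e-04, -4.63608313e+01,  2.69875038e+01,  2.07146897e-02,
       -3.17019212e-04,  2.90534922e-05]), 'ee_pos': array([0.19025173, 0.54188335, 0.20996777]), 'orientation': array([-1.35126757, -0.95551991,  0.95845551]), 'wrist_force': array([ 0.28040855,  0.11118539, -0.68249965]), 'moment': array([0.00191238, 0.00922485, 0.0150982 ]), 'grip_width': 0.08557905958087152} -0.0187
scene 483.02671024669104 483.02671024669104 277.93757812800584 215.54312393352038 [[-0.6356, 0.4733, -0.61, 1.5037], [0.7719, 0.4057, -0.4896, 0.6731], [0.0157, -0.782, -0.6231, 0.9951], [0.0, 0.0, 0.0, 1.0]]
top 424.0525116601076 424.0525116601076 281.34989923803136 213.00528329666443 [[0.0205, -0.9858, 0.1667, 0.3662], [-0.9998, -0.0204, 0.0026, -0.0704], [0.0009, -0.1667, -0.986, 1.4532], [0.0, 0.0, 0.0, 1.0]]
wrist 364.68844632956126 364.68844632956126 278.647859385116 207.4028054356622 [[0.3312, 0.8964, 0.2947, 0.1161], [0.9436, -0.3144, -0.104, 0.5695], [-0.0006, 0.3125, -0.9499, 0.373], [0.0, 0.0, 0.0, 1.0]]
```

View pics/scene0.png

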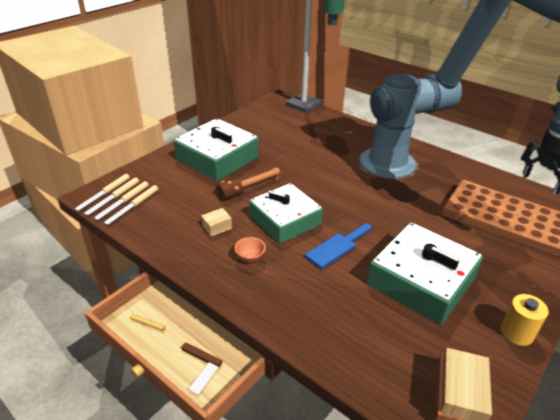

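View pics/top0.png

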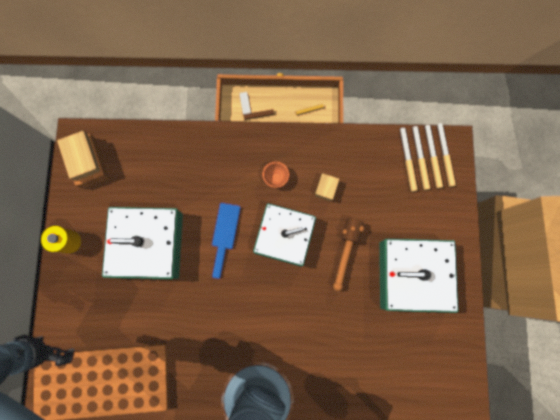

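View pics/wrist0.png

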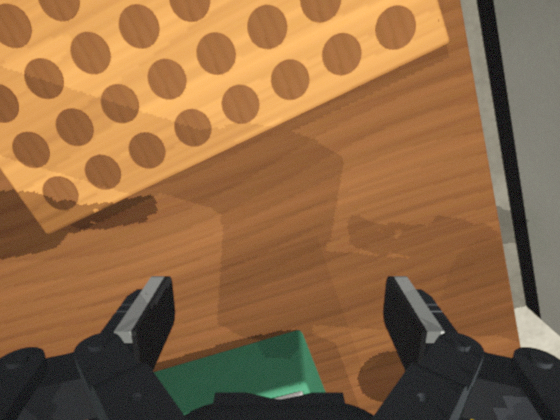

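The picture set shows three controllers. The middle one in the top view, around (285,234), is about 51 px wide, which makes it the 170 mm one. Its red dot is near (264,228) and the pointer aims right. Next I'll measure it.

```bash
cat > h.py <<'E'
import numpy as np, cv2
from rig import *
from scipy.spatial.transform import Rotation as R
def ray(f,u,v,z):
    E=np.array(f["extrinsics"]); d=E[:3,:3]@np.array([(u-f["cx"])/f["fx"],(v-f["cy"])/f["fy"],1]); o=E[:3,3]
    return o+d*(z-o[2])/d[2]
def proj(f,p):
    E=np.array(f["extrinsics"]); c=E[:3,:3].T@(np.array(p)-E[:3,3]); return np.array([f["fx"]*c[0]/c[2]+f["cx"],f["fy"]*c[1]/c[2]+f["cy"]])
def save(f,name,box,k):
    u0,v0,u1,v1=box; cv2.imwrite("pics/"+name,cv2.resize(f["img"][v0:v1,u0:u1,::-1],None,fx=k,fy=k,interpolation=cv2.INTER_CUBIC))
E
python3 - <<'E'
from h import *
f=grab_frame("top"); save(f,"top1.png",(245,195,325,275),7)
g=grab_frame("scene"); save(g,"sc1.png",(240,170,330,245),8)
hsv=cv2.cvtColor(f["img"],cv2.COLOR_RGB2HSV)
for n,fr,box in(("top",f,(250,200,320,270)),("scene",g,(245,180,325,240))):
    im=fr["img"].astype(int);u0,v0,u1,v1=box
    s=im[v0:v1,u0:u1]
    m=(s.min(2)>140).astype(np.uint8)
    m=cv2.morphologyEx(m,cv2.MORPH_CLOSE,np.ones((7,7)))
    c=max(cv2.findContours(m,0,2)[0],key=cv2.contourArea)
    r=cv2.minAreaRect(c); q=cv2.approxPolyDP(cv2.convexHull(c),5,True)[:,0]+[u0,v0]
    print(n,r,q.tolist()); P=np.array([ray(fr,*p,.07) for p in q]); print(P.round(4),P.mean(0))
    red=(s[...,0]>150)&(s[...,1]<110)&(s[...,2]<110)
    lab=cv2.connectedComponentsWithStats(red.astype(np.uint8))
    for a,ct in zip(lab[2][1:],lab[3][1:]): print("red",a[4],ct+[u0,v0],ray(fr,*(ct+[u0,v0]),.07).round(4))
    dk=((s.max(2)<110)).astype(np.uint8)
    lab=cv2.connectedComponentsWithStats(dk)
    for a,ct in zip(lab[2][1:],lab[3][1:]):
        if a[4]<400: print("dk",a[4],(ct+[u0,v0]).round(1),ray(fr,*(ct+[u0,v0]),.07).round(4))
E
```

```text
top ((34.2576904296875, 33.888458251953125), (50.60624313354492, 49.99230194091797), 15.255118370056152) [[268, 205], [314, 218], [302, 263], [254, 250]]
[[ 0.626  -0.022   0.07  ]
 [ 0.5855 -0.175   0.07  ]
 [ 0.4369 -0.1372  0.07  ]
 [ 0.4758  0.0198  0.07  ]] [ 0.53104996 -0.07859703  0.07      ]
red 3 [263.66666667 228.33333333] [ 0.5477 -0.0098  0.07  ]
dk 1 [311. 201.] [ 0.6425 -0.1646  0.07  ]
dk 10 [315.9 200.9] [ 0.6431 -0.1808  0.07  ]
dk 1 [297. 210.] [ 0.6111 -0.1185  0.07  ]
dk 1 [305. 212.] [ 0.605 -0.145  0.07 ]
dk 1 [257. 216.] [0.5883 0.0134 0.07  ]
dk 1 [305. 229.] [ 0.5483 -0.1457  0.07  ]
dk 29 [284.5 233.6] [ 0.5316 -0.0786  0.07  ]
scene ((40.60707092285156, 23.220815658569336), (38.82834243774414, 59.46953201293945), 64.1336441040039) [[320, 208], [280, 226], [251, 199], [289, 180]]
[[ 0.4827  0.0225  0.07  ]
 [ 0.6329 -0.0171  0.07  ]
 [ 0.5887 -0.1734  0.07  ]
 [ 0.4246 -0.1481  0.07  ]] [ 0.53221897 -0.07901558  0.07      ]
red 2 [255.5 181. ] [ 0.5031 -0.23    0.07  ]
red 2 [258.5 180. ] [ 0.492  -0.2263  0.07  ]
red 2 [250.5 183. ] [ 0.5229 -0.2348  0.07  
[... 162 characters left out ...]
0.0091  0.07  ]
red 1 [245. 237.] [ 0.7377 -0.0628  0.07  ]
red 4 [250.5 236. ] [ 0.7241 -0.0536  0.07  ]
red 2 [255.5 237. ] [ 0.7179 -0.0396  0.07  ]
red 4 [259.5 238.5] [ 0.7153 -0.0264  0.07  ]
dk 273 [259.8 186. ] [ 0.5156 -0.1997  0.07  ]
dk 126 [279.3 198. ] [ 0.5251 -0.1079  0.07  ]
dk 1 [266. 197.] [ 0.5491 -0.144   0.07  ]
dk 1 [302. 221.] [0.5711 0.0187 0.07  ]
dk 1 [305. 221.] [0.5652 0.0256 0.07  ]
dk 2 [298.5 226.5] [0.5987 0.0265 0.07  ]
dk 1 [296. 228.] [0.6091 0.0251 0.07  ]
dk 1 [288. 230.] [0.6318 0.0127 0.07  ]
dk 1 [287. 233.] [0.6444 0.0189 0.07  ]
dk 2 [284.5 234. ] [0.6527 0.0162 0.07  ]
dk 4 [291.5 234.5] [0.6411 0.0332 0.07  ]
dk 1 [320. 238.] [0.5994 0.1059 0.07  ]
```

View pics/top1.png

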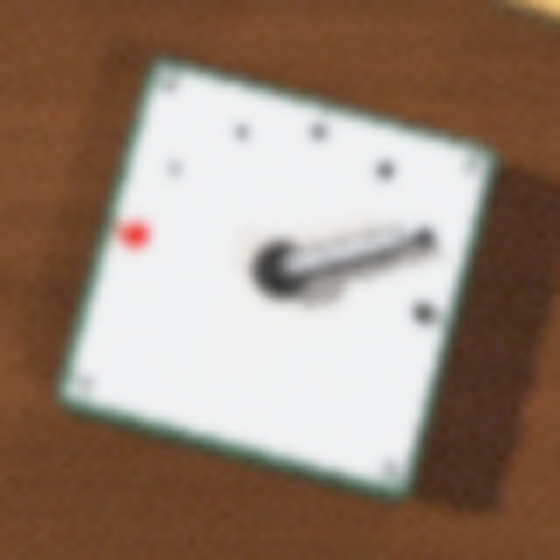

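View pics/sc1.png

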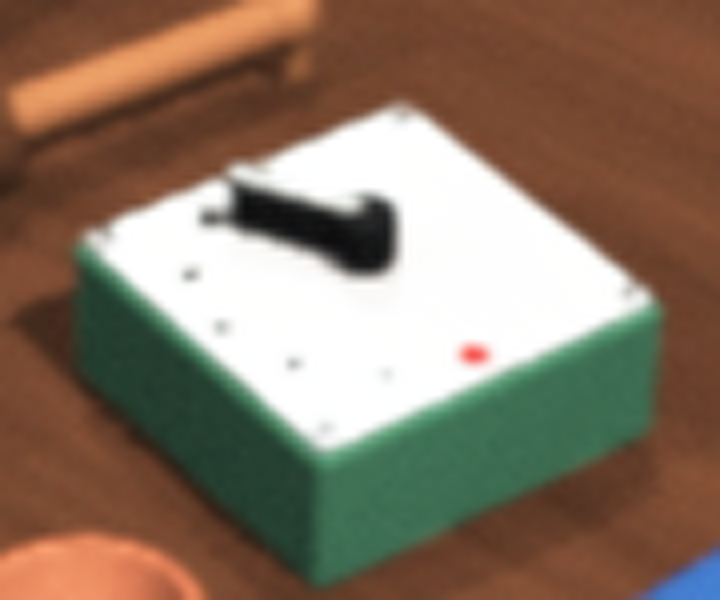

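The controller axis is near (0.531, -0.079). The red dot is at azimuth about 76.5° and the pointer at about -74°, so it rests in click 5. I'll work out the tool axes for the approach.

Run:
```python
from h import *
s=state(); M=R.from_rotvec(s["orientation"]).as_matrix(); print(M.round(3))
p=s["ee_pos"]; d=np.array([.51,-.132,.21])-p; print(d, M.T@d/0.03)
```

```text
[[ 0.331 -0.    -0.944]
 [ 0.944 -0.001  0.331]
 [-0.001 -1.     0.   ]]
[ 3.19591432e-01 -6.74245053e-01 -4.64286178e-04] [-17.67531689   0.02956836 -17.49823354]
```

```bash
python3 -m handwheel '[[0,-0.075,0,0,0,0,1],[0,-0.075,0,0,0,0,1],[0,-0.0755,0,0,0,0,1],[0,0,0,-0.4,0,-0.2,1],[0,0,0,-0.8,0,-0.4,1],[0,0,0,-0.8,0,-0.4,1],[0,0,0,-0.8,0,-0.4,1],[0,0,0,-0.4,0,-0.2,1]]' 20
python3 - <<'E'
from h import *
s=state(); M=R.from_rotvec(s["orientation"]).as_matrix(); print(M.round(3),s["joints"].round(3))
p=s["ee_pos"]; d=np.array([.51,-.132,.21])-p; print(d, M.T@d/0.03)
E
```

```text
clock: 0.92
ee_pos: [0.2392, 0.4442, 0.2108]
orientation: [-1.211, -1.208, 1.209]
wrist_force: [-0.2, 0.6, -0.4]
grip_width: -0.0
[[ 0.001  0.    -1.   ]
 [ 1.    -0.001  0.001]
 [-0.001 -1.    -0.   ]] [ 9.52e-01  2.35e-01 -1.17e-01  1.22e+00 -1.00e-03  9.53e-01]
[ 0.27079289 -0.57622038 -0.0008259 ] [-19.19845443   0.05283057  -9.04521335]
```

```bash
python3 -m handwheel '[[0,0,0,-0.6,0,-0.3,1],[0,0,0,-1,0,-0.5,1],[0,0,0,-1,0,-0.5,1],[0,0,0,-1,0,-0.5,1],[0,0,0,-1,0,-0.5,1],[0,0,0,-1,0,-0.5,1],[0,0,0,-1,0,-0.5,1],[0,0,0,-1,0,-0.5,1]]' && python3 -m handwheel '[[0,0,0,-1,0,-0.5,1],[0,0,0,-1,0,-0.5,1],[0,0,0,-1,0,-0.5,1],[0,0,0,-1,0,-0.5,1],[0,0,0,-1,0,-0.5,1],[0,0,0,-1,0,-0.4,1],[0,0,0,-0.6,0,-0.2,1],[0,0,0,0,0,0,1]]'
python3 - <<'E'
from h import *
s=state(); M=R.from_rotvec(s["orientation"]).as_matrix(); print(M.round(3),s["joints"].round(3))
p=s["ee_pos"]; d=np.array([.51,-.132,.21])-p; print(d, M.T@d/0.03)
E
```

```text
clock: 1.58
ee_pos: [0.3532, 0.2175, 0.2111]
orientation: [-1.209, -1.211, 1.209]
wrist_force: [0.9, 0.8, -0.5]
grip_width: -0.0002
clock: 2.25
ee_pos: [0.4475, 0.0177, 0.2109]
orientation: [-1.213, -1.206, 1.206]
wrist_force: [0.6, -0.3, 1.1]
grip_width: 0.0001
[[ 0.004  0.001 -1.   ]
 [ 1.    -0.001  0.004]
 [-0.001 -1.    -0.001]] [-1.020e-01  1.200e-01 -2.580e-01  1.192e+00 -1.000e-03 -9.700e-02]
[ 0.06247687 -0.14967896 -0.00088219] [-4.98024956  0.03687258 -2.10399317]
```

```bash
python3 -m handwheel '[[0,0,0,-0.8,0,-0.3,1],[0,0,0,-0.8,0,-0.4,1],[0,0,0,-0.8,0,-0.4,1],[0,0,0,-0.8,0,-0.4,1],[0,0,0,-0.8,0,-0.3,1],[0,0,0,-0.8,0,-0.3,1],[0,0,0,-0.2,0,0,1],[0,0,0,0,0,0,1]]'
python3 - <<'E'
from h import *
s=state(); M=R.from_rotvec(s["orientation"]).as_matrix(); print(M.round(3))
p=s["ee_pos"]; d=np.array([.51,-.132,.21])-p; print(d, M.T@d/0.03)
f=grab_frame("wrist"); save(f,"w2.png",(0,0,560,420),1)
g=grab_frame("scene"); save(g,"s2.png",(180,90,380,240),4)
E
```

```text
clock: 2.92
ee_pos: [0.5092, -0.1298, 0.2106]
orientation: [-1.209, -1.209, 1.208]
wrist_force: [-0.5, 0.2, -0.1]
grip_width: -0.0
[[ 0.001 -0.    -1.   ]
 [ 1.     0.001  0.001]
 [ 0.001 -1.     0.   ]]
[ 0.0008046  -0.00220202 -0.00061675] [-0.07338257  0.02050993 -0.02690663]
```

View pics/w2.png

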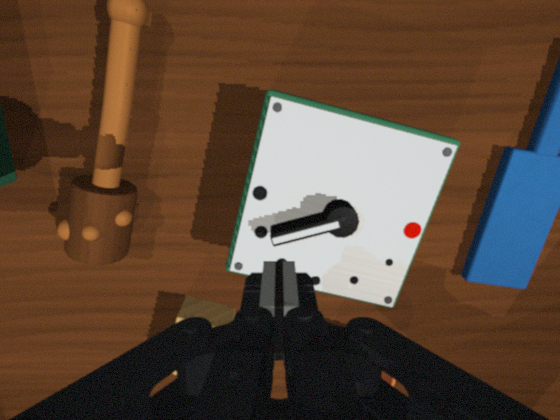

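View pics/s2.png

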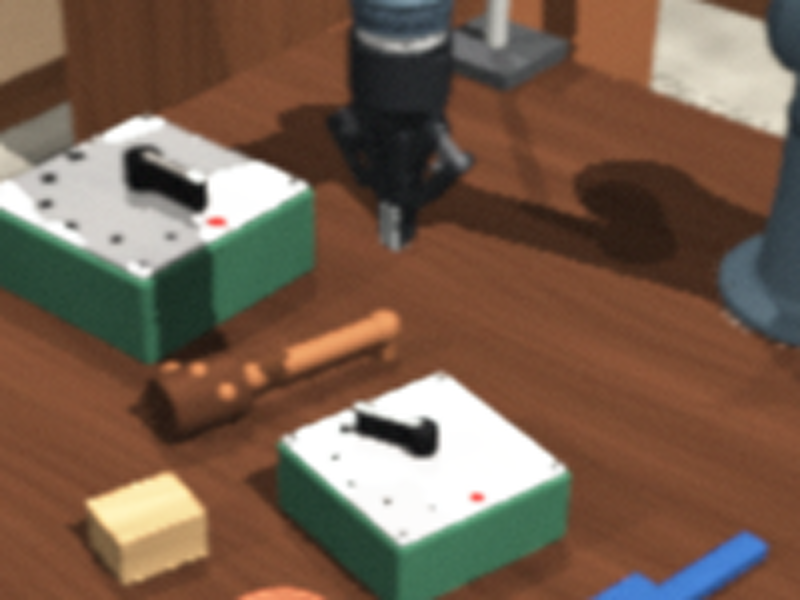

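The wrist view shows the panel clearly: hub top about (342,217), pointer tip (272,240), red dot (412,230), fifth dot (262,231), sixth dot (260,193). I'll refine the fix from that.

Run:
```python
from h import *
f=grab_frame("wrist")
h=ray(f,342,217,.098);t=ray(f,273,239,.098);r=ray(f,412,230,.07);d5=ray(f,261,231.5,.07);d6=ray(f,260,193,.07)
c=(r+d6)/2
print("hub",h,"tip",t,"red",r,"d5",d5,"d6",d6,"mid",c)
for n,v in(("tip",t-h),("red",r-c),("d5",d5-c)): print(n,np.degrees(np.arctan2(v[1],v[0])),np.hypot(*v[:2]))
cn=[ray(f,*p,.07) for p in((277,107),(447,152),(388,300),(238,266))];print(np.mean(cn,0))
```

```text
hub [ 0.52846985 -0.07598741  0.098     ] tip [ 0.54763615 -0.13147984  0.098     ] red [ 0.5508364  -0.00732982  0.07      ] d5 [ 0.55233236 -0.14260297  0.07      ] d6 [ 0.5164765  -0.14297048  0.07      ] mid [ 0.53365645 -0.07515015  0.07      ]
tip -70.9458139693787 0.05870907919618986
red 75.78509911196193 0.06996247088411774
d5 -74.52399059260742 0.06999051964744836
[ 0.53373353 -0.0751895   0.07      ]
```

```bash
python3 -m handwheel '[[0,0,0,0,0.6,0,1],[0,0,0,0,0.9,0,1],[0,0,0,0,0.9,0,1],[0,0,0,0,0.8,0,1],[0,0,0,0,0.6,0,1],[0,0,0,0,0.3,0,1],[0,0,0,0,0.18,0,1],[0,0,0,0,0,0,1]]'
python3 - <<'E'
from h import *
f=grab_frame("wrist"); save(f,"w3.png",(0,0,560,420),1)
print(state()["ee_pos"])
# sweep path of finger
c=np.array([.532,-.077])
p=state()["ee_pos"][:2]
for phi in range(-74,77,10):
    a=np.radians(phi); e=np.array([np.cos(a),np.sin(a)]);n=np.array([-e[1],e[0]])
    # half extents: x 11mm (tool z), y 14 (tool x)
    off=.006+.011*abs(n[0])+.014*abs(n[1])
    q=c+.045*e-off*n; print(phi,q.round(4),"tx,tz",((q-p)[[1,0]]*[1,-1]/.03).round(2)); p=q
E
```

```text
clock: 3.73
ee_pos: [0.5083, -0.1283, 0.082]
orientation: [-1.207, -1.21, 1.21]
wrist_force: [0.4, 0.5, 0.1]
grip_width: -0.0001
[ 0.50902399 -0.12876039  0.08297598]
-74 [ 0.5248 -0.1259] tx,tz [ 0.1  -0.52]
-64 [ 0.5319 -0.1271] tx,tz [-0.04 -0.24]
-54 [ 0.5397 -0.127 ] tx,tz [ 0.   -0.26]
-44 [ 0.5479 -0.1253] tx,tz [ 0.06 -0.27]
-34 [ 0.556  -0.1219] tx,tz [ 0.12 -0.27]
-24 [ 0.5636 -0.1166] tx,tz [ 0.18 -0.25]
-14 [ 0.5703 -0.1095] tx,tz [ 0.24 -0.22]
-4 [ 0.5754 -0.1008] tx,tz [ 0.29 -0.17]
6 [ 0.579  -0.0933] tx,tz [ 0.25 -0.12]
16 [ 0.5815 -0.0862] tx,tz [ 0.23 -0.08]
26 [ 0.5827 -0.0783] tx,tz [ 0.26 -0.04]
36 [ 0.5824 -0.0698] tx,tz [0.28 0.01]
46 [ 0.5803 -0.0611] tx,tz [0.29 0.07]
56 [ 0.5762 -0.0525] tx,tz [0.28 0.14]
66 [ 0.5702 -0.0447] tx,tz [0.26 0.2 ]
76 [ 0.5624 -0.0382] tx,tz [0.22 0.26]
```

View pics/w3.png

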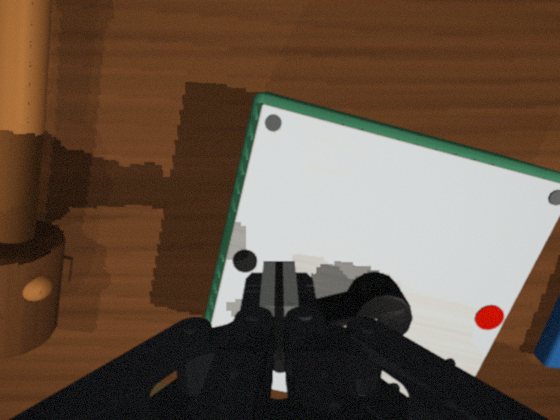

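```bash
python3 -m handwheel '[[0,0,0,0.02,0,-0.1,1],[0,0,0,0.02,0,-0.1,1],[0,0,0,0.02,0,-0.1,1],[0,0,0,0.02,0,-0.1,1],[0,0,0,0.02,0,-0.12,1],[0,0,0,-0.02,0,-0.12,1],[0,0,0,-0.02,0,-0.12,1],[0,0,0,0,0,-0.12,1]]' && python3 -m handwheel '[[0,0,0,0,0,-0.13,1],[0,0,0,0.03,0,-0.13,1],[0,0,0,0.03,0,-0.13,1],[0,0,0,0.06,0,-0.13,1],[0,0,0,0.06,0,-0.13,1],[0,0,0,0.09,0,-0.13,1],[0,0,0,0.09,0,-0.12,1],[0,0,0,0.12,0,-0.11,1]]'
python3 - <<'E'
from h import *
f=grab_frame("top"); save(f,"t4.png",(245,195,325,275),7)
f=grab_frame("scene"); save(f,"s4.png",(240,150,340,245),6)
print(state()["ee_pos"])
E
```

```text
clock: 4.45
ee_pos: [0.5357, -0.1276, 0.0825]
orientation: [-1.209, -1.21, 1.209]
wrist_force: [0.9, -0.7, -0.6]
grip_width: -0.0004
clock: 5.12
ee_pos: [0.566, -0.1128, 0.0825]
orientation: [-1.209, -1.21, 1.209]
wrist_force: [-0.4, -0.2, -0.1]
grip_width: 0.0003
[ 0.56612141 -0.11243233  0.08249045]
```

View pics/s4.png

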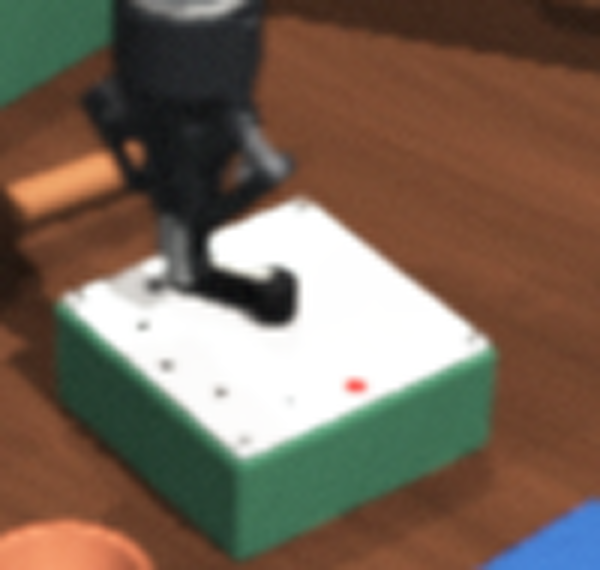

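View pics/t4.png

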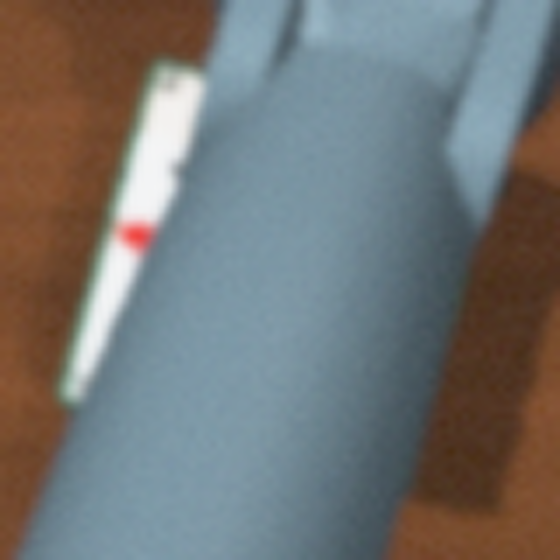

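Run:
```python
from h import *
f=grab_frame("scene"); s=state()
def q(p): return ((proj(f,p)-[240,150])*6).round()
print("tcp",q(s["ee_pos"]),"hub",q([.532,-.077,.098]))
for k in range(7):
    a=np.radians(76-30*k); print(k,q([.532+.06*np.cos(a),-.077+.06*np.sin(a),.098]),"dot",q([.532+.07*np.cos(a),-.077+.07*np.sin(a),.07]))
f=grab_frame("wrist"); save(f,"w5.png",(0,0,560,420),1)
```

```text
tcp [181. 300.] hub [274. 274.]
0 [345. 330.] dot [355. 383.]
1 [289. 343.] dot [290. 398.]
2 [229. 337.] dot [220. 391.]
3 [182. 314.] dot [166. 363.]
4 [160. 280.] dot [141. 324.]
5 [170. 246.] dot [153. 284.]
6 [207. 220.] dot [195. 253.]
```

View pics/w5.png

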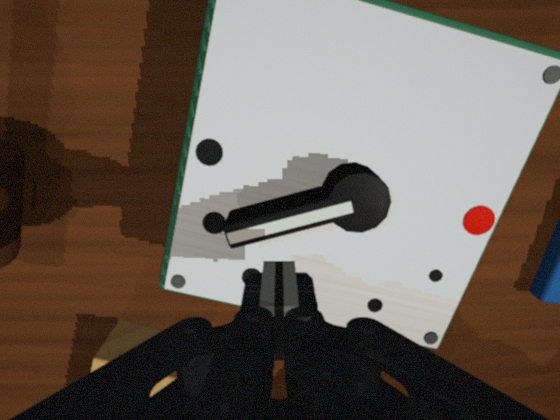

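Run:
```python
from h import *
s=state(); print(s["ee_pos"],s["grip_width"],s["wrist_force"])
f=grab_frame("scene"); save(f,"s6.png",(250,165,310,215),13); print((proj(f,s["ee_pos"])-[250,165])*13)
g=grab_frame("wrist"); print(proj(g,s["ee_pos"]))
M=R.from_rotvec(s["orientation"]).as_matrix()
for dz in (0,.01,.02): print(dz,proj(g,s["ee_pos"]+[0,0,dz]),(proj(f,s["ee_pos"]+[0,0,dz])-[250,165])*13)
h=ray(g,358,197,.098);t=ray(g,230,238,.098);print(h,t)
```

```text
[ 0.56553714 -0.11284284  0.08243854] 0.00011248394513033463 [-0.89424374 -0.74905526 -0.50531389]
[261.40201946 454.75889027]
[277.10441105 256.15828958]
0 [277.10441105 256.15828958] [261.40201946 454.75889027]
0.01 [277.03643121 265.59230799] [261.63518319 421.61516583]
0.02 [276.9604058  276.14286632] [261.8702671  388.19849079]
[ 0.53050787 -0.07866071  0.098     ] [ 0.54925697 -0.13340136  0.098     ]
```

View pics/s6.png

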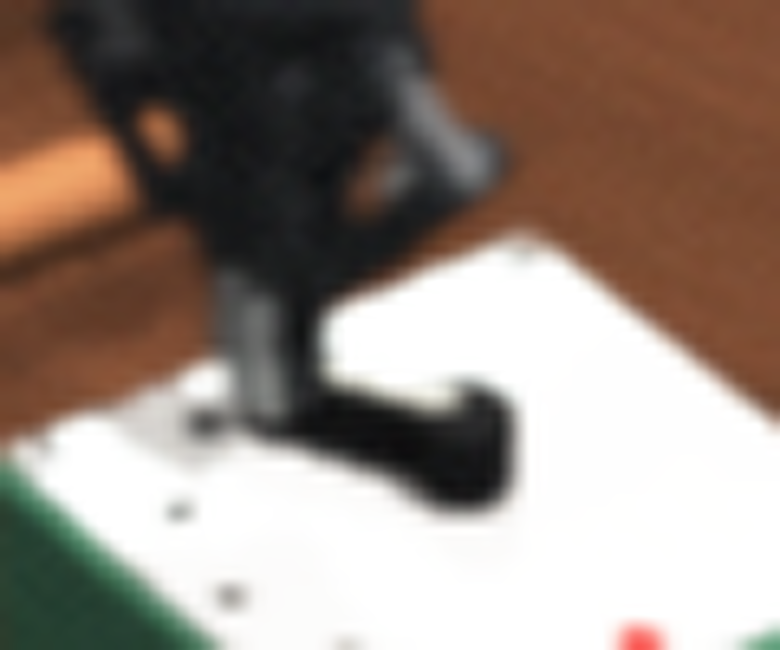

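Run:
```python
from h import *
s=state(); f=grab_frame("scene"); g=grab_frame("wrist"); p=s["ee_pos"]
save(g,"w7.png",(200,190,360,310),5)
for dz in (0,.008,.016,.024):
  for w in (-.011,.011):
    for l in (-.0145,.0145):
      q=p+[w,l,dz]; print(dz,w,l,"wrist",proj(g,q).round(),"scene13",((proj(f,q)-[250,165])*13).round())
```

```text
0 -0.011 -0.0145 wrist [247. 235.] scene13 [245. 411.]
0 -0.011 0.0145 wrist [307. 235.] scene13 [336. 457.]
0 0.011 -0.0145 wrist [248. 276.] scene13 [186. 451.]
0 0.011 0.0145 wrist [306. 276.] scene13 [278. 498.]
0.008 -0.011 -0.0145 wrist [245. 242.] scene13 [245. 384.]
0.008 -0.011 0.0145 wrist [308. 242.] scene13 [336. 430.]
0.008 0.011 -0.0145 wrist [247. 284.] scene13 [186. 425.]
0.008 0.011 0.0145 wrist [307. 284.] scene13 [278. 472.]
0.016 -0.011 -0.0145 wrist [244. 249.] scene13 [245. 358.]
0.016 -0.011 0.0145 wrist [310. 249.] scene13 [337. 404.]
0.016 0.011 -0.0145 wrist [245. 293.] scene13 [186. 398.]
0.016 0.011 0.0145 wrist [308. 293.] scene13 [278. 445.]
0.024 -0.011 -0.0145 wrist [242. 257.] scene13 [245. 331.]
0.024 -0.011 0.0145 wrist [311. 257.] scene13 [337. 377.]
0.024 0.011 -0.0145 wrist [244. 303.] scene13 [186. 371.]
0.024 0.011 0.0145 wrist [310. 303.] scene13 [278. 418.]
```

View pics/w7.png

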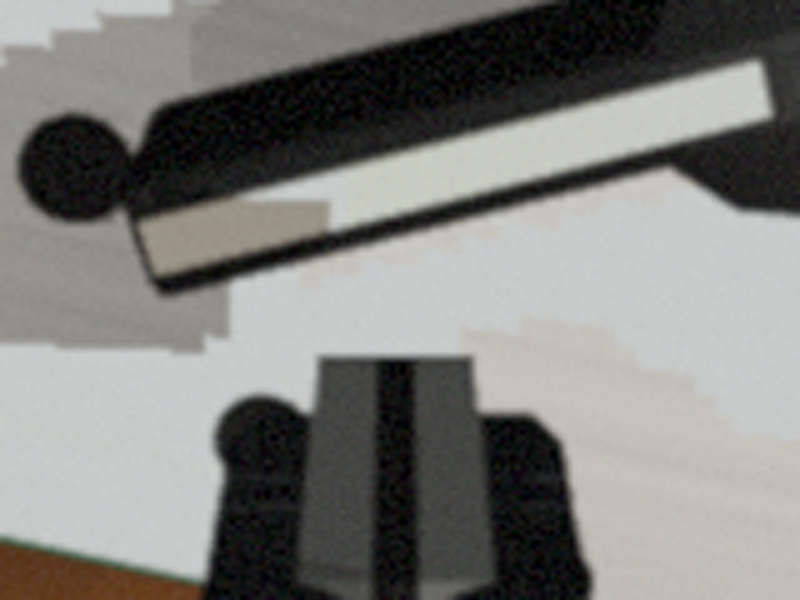

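The wrist view shows the bar still on click 5, with tip at (230,238). The finger passed over it without pushing, so the shut fingertips end higher than the reported TCP; both views put them about 15–20 mm above it. I'll go back over and come down lower, watching the force.

```bash
python3 -m handwheel '[[0,0,0,0,-0.5,0,1],[0,0,0,0,-0.5,0,1],[0,0,0,-0.1,0,0.3,1],[0,0,0,-0.2,0,0.5,1],[0,0,0,-0.2,0,0.5,1],[0,0,0,0,0,0.4,1],[0,0,0,0,0,0.2,1],[0,0,0,0,0,0,1]]' && python3 -m handwheel '[[0,0,0,0,0.3,0,1],[0,0,0,0,0.4,0,1],[0,0,0,0,0.3,0,1],[0,0,0,0,0.1,0,1],[0,0,0,0,0.1,0,1],[0,0,0,0,0.05,0,1],[0,0,0,0,0,0,1],[0,0,0,0,0,0,1]]'
python3 - <<'E'
from h import *
s=state(); print(s["ee_pos"],s["wrist_force"])
f=grab_frame("scene"); save(f,"s8.png",(240,160,310,215),11)
g=grab_frame("wrist"); save(g,"w8.png",(100,100,460,370),2)
for dz in (0,.01,.02): print(((proj(f,s["ee_pos"]+[0,0,dz])-[240,160])*11).round())
E
```

```text
clock: 6.18
ee_pos: [0.5065, -0.128, 0.1119]
orientation: [-1.208, -1.208, 1.209]
wrist_force: [-0.6, 0.6, 0.8]
grip_width: -0.0001
clock: 6.85
ee_pos: [0.509, -0.1282, 0.0752]
orientation: [-1.209, -1.21, 1.209]
wrist_force: [-0.3, 1.1, -0.4]
grip_width: -0.0002
[ 0.50896088 -0.12817451  0.07522703] [-0.32844474  1.05612532 -0.40675594]
[415. 352.]
[415. 325.]
[416. 297.]
```

View pics/s8.png

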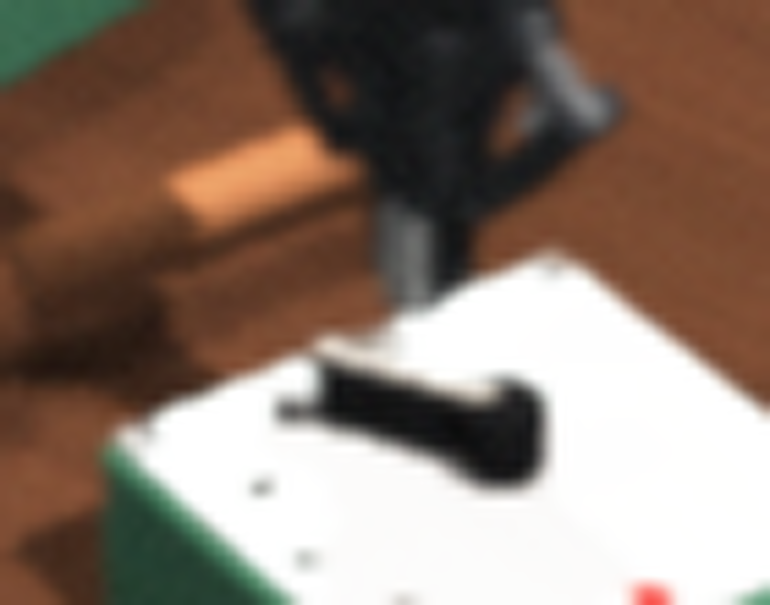

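View pics/w8.png

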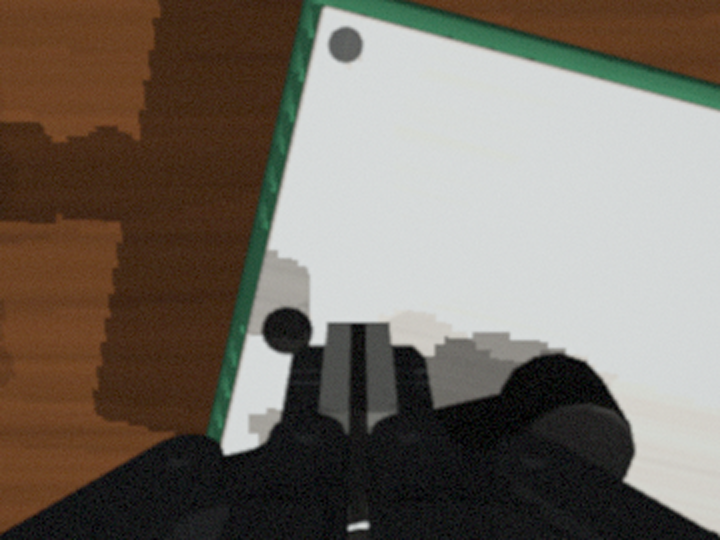

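The fingertip is seen at (415,308), against (415,352) for the projected TCP, so it really is about 16 mm higher. I'll lower a further 10 mm.

```bash
python3 -m handwheel '[[0,0,0,0,0.1,0,1],[0,0,0,0,0.08,0,1],[0,0,0,0,0.07,0,1],[0,0,0,0,0.05,0,1],[0,0,0,0,0.04,0,1],[0,0,0,0,0,0,1],[0,0,0,0,0,0,1],[0,0,0,0,0,0,1]]'&& python3 -m handwheel '[[0,0,0,0.02,0,-0.1,1],[0,0,0,0.02,0,-0.1,1],[0,0,0,0.02,0,-0.1,1],[0,0,0,0.02,0,-0.1,1],[0,0,0,0.02,0,-0.12,1],[0,0,0,-0.02,0,-0.12,1],[0,0,0,-0.02,0,-0.12,1],[0,0,0,0,0,0,1]]'&&python3 - <<'E'
from h import *
s=state(); print(s["ee_pos"],s["wrist_force"],s["moment"])
f=grab_frame("scene"); save(f,"s9.png",(240,160,310,215),11)
g=grab_frame("wrist"); save(g,"w9.png",(100,100,460,370),2)
E
```

```text
clock: 7.62
ee_pos: [0.5086, -0.1281, 0.0648]
orientation: [-1.209, -1.21, 1.209]
wrist_force: [0.9, -0.3, 0.6]
grip_width: -0.0005
clock: 8.28
ee_pos: [0.5282, -0.1256, 0.0639]
orientation: [-1.203, -1.205, 1.212]
wrist_force: [-6.4, 1.1, 4.9]
grip_width: -0.0002
[ 0.52821146 -0.12556265  0.06391453] [-6.37150868  1.07949391  4.87964036] [0.16080195 1.37154265 0.09476974]
```

View pics/s9.png

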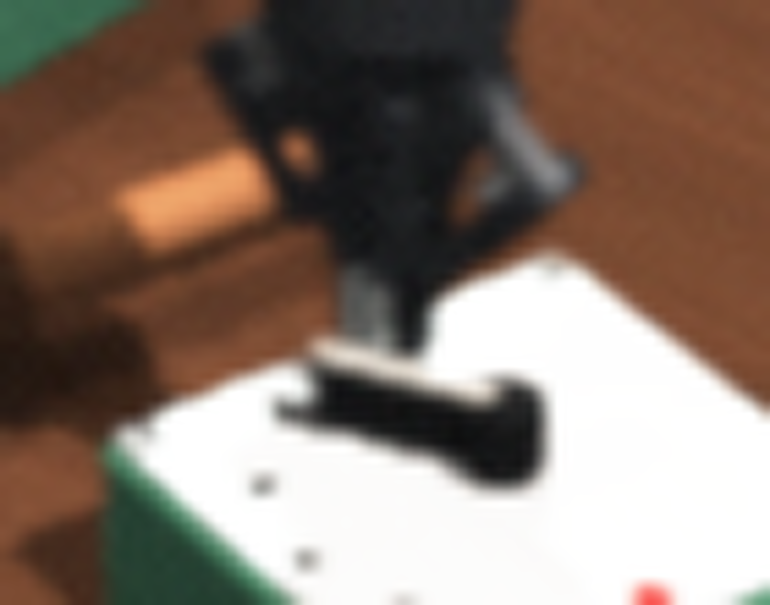

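View pics/w9.png

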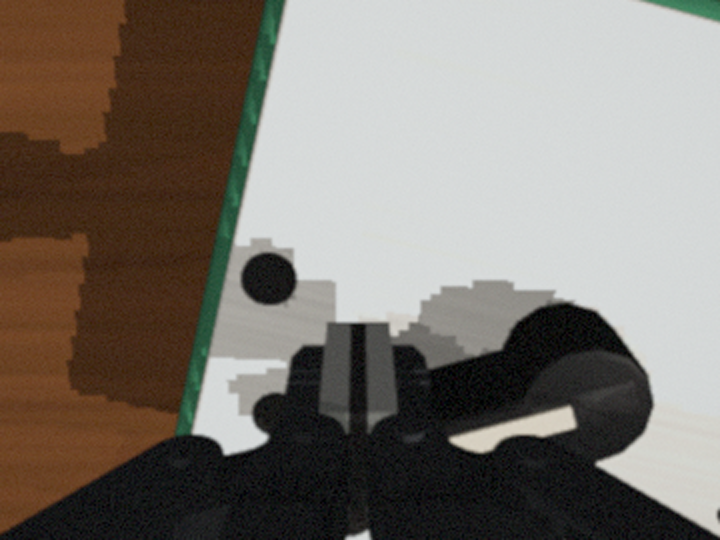

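```bash
python3 -m handwheel '[[0,0,0,0,-0.03,0,1],[0,0,0,0,-0.03,0,1],[0,0,0,0,0,0,1],[0,0,0,0,0,-0.03,1],[0,0,0,0,0,-0.03,1],[0,0,0,0,0,-0.03,1],[0,0,0,0,0,0,1],[0,0,0,0,0,0,1]]'&&python3 - <<'E'
from h import *
s=state(); print(s["ee_pos"],s["wrist_force"],s["moment"])
g=grab_frame("wrist"); save(g,"w10.png",(100,100,460,370),2)
E
```

```text
clock: 9.05
ee_pos: [0.5285, -0.1255, 0.0645]
orientation: [-1.2, -1.202, 1.214]
wrist_force: [-8.9, 0.3, 0.9]
grip_width: 0.0002
[ 0.52846012 -0.12553255  0.06447698] [-8.85789688  0.34317275  0.89485466] [-0.01059269  1.88964808  0.07038101]
```

View pics/w10.png

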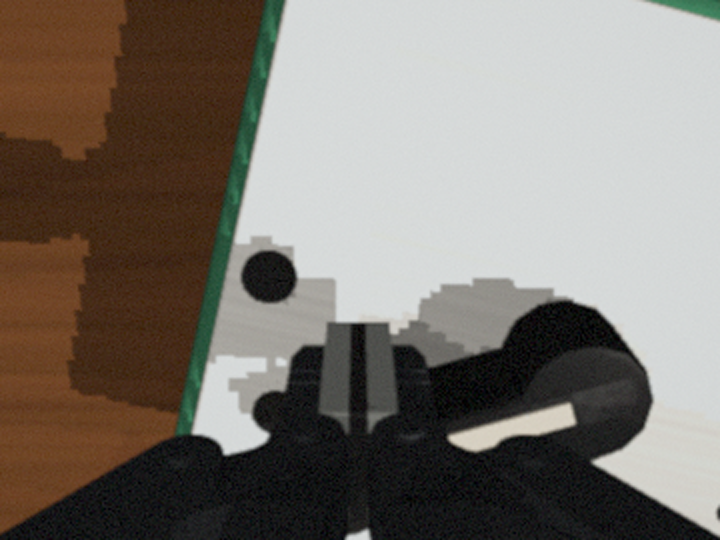

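```bash
python3 -m handwheel '[[0,0,0,0.01,0,-0.03,1],[0,0,0,0.01,0,-0.03,1],[0,0,0,0,0,0,1],[0,0,0,0,0,0,1],[0,0,0,0,0,0,1],[0,0,0,0,0,0,1],[0,0,0,0,0,0,1],[0,0,0,0,0,0,1]]'&&python3 - <<'E'
from h import *
s=state(); print(s["ee_pos"],s["wrist_force"],s["moment"],s["qd"].round(3))
f=grab_frame("scene"); save(f,"s11.png",(255,175,305,210),15)
E
```

```text
clock: 9.77
ee_pos: [0.529, -0.1254, 0.0643]
orientation: [-1.2, -1.199, 1.215]
wrist_force: [-11.9, -1.1, 1.5]
grip_width: 0.0
[ 0.52897359 -0.12542484  0.06434133] [-11.85914601  -1.1477387    1.47774684] [-0.30296115  2.43797566  0.14462478] [-0.001 -0.001  0.002 -0.001  0.001  0.   ]
```

View pics/s11.png

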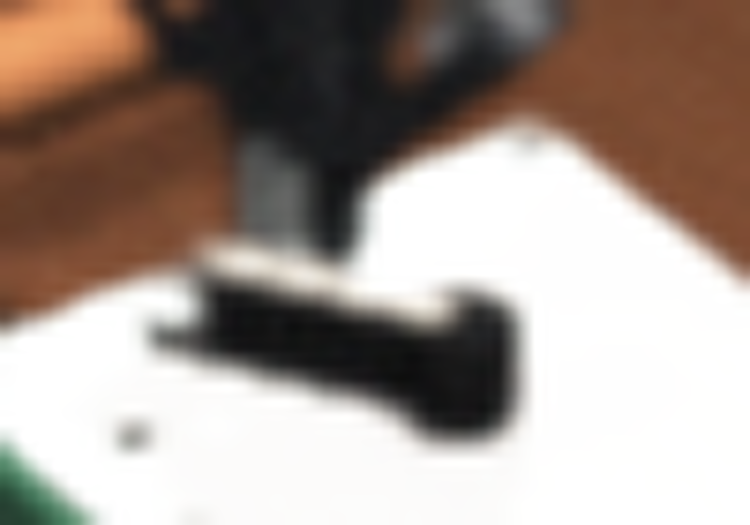

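Pushing with about 12 N does not turn the pointer, although 0.12 N m should need only about 3 N. I'm stopping here to back off and find out what the contact really is.

```bash
python3 -m handwheel '[[0,0,0,0,0,0.1,1],[0,0,0,0,0,0.1,1],[0,0,0,0,0,0.1,1],[0,0,0,0,0,0.1,1],[0,0,0,0,0,0,1],[0,0,0,0,0,0,1],[0,0,0,0,0,0,1],[0,0,0,0,0,0,1]]'&&python3 - <<'E'
from h import *
s=state(); print(s["ee_pos"],s["wrist_force"],s["moment"])
f=grab_frame("scene"); save(f,"s12.png",(225,110,325,230),5)
g=grab_frame("wrist"); save(g,"w12.png",(180,180,400,345),3.6)
for dz in (0,.008,.016,.024): print(dz,((proj(f,s["ee_pos"]+[0,0,dz])-[225,110])*5).round())
E
```

```text
clock: 10.48
ee_pos: [0.5245, -0.1258, 0.0669]
orientation: [-1.21, -1.21, 1.209]
wrist_force: [-0.2, 0.0, -0.6]
grip_width: 0.0005
[ 0.52452851 -0.12578855  0.06688949] [-0.23980169  0.03919702 -0.59259657] [ 0.00806173  0.00603016 -0.01544997]
0 [251. 433.]
0.008 [251. 423.]
0.016 [251. 413.]
0.024 [251. 403.]
```

View pics/s12.png

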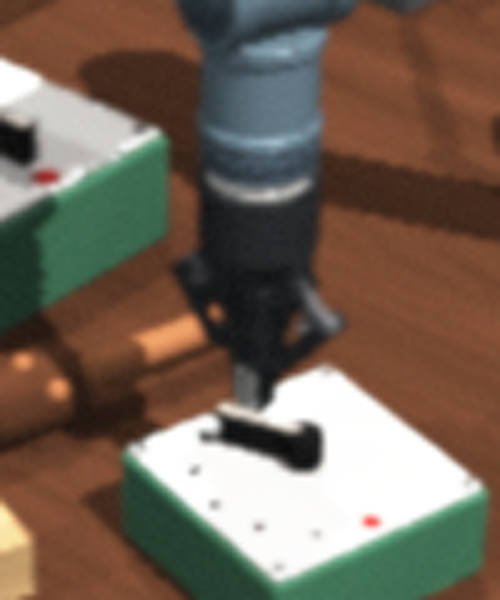

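View pics/w12.png

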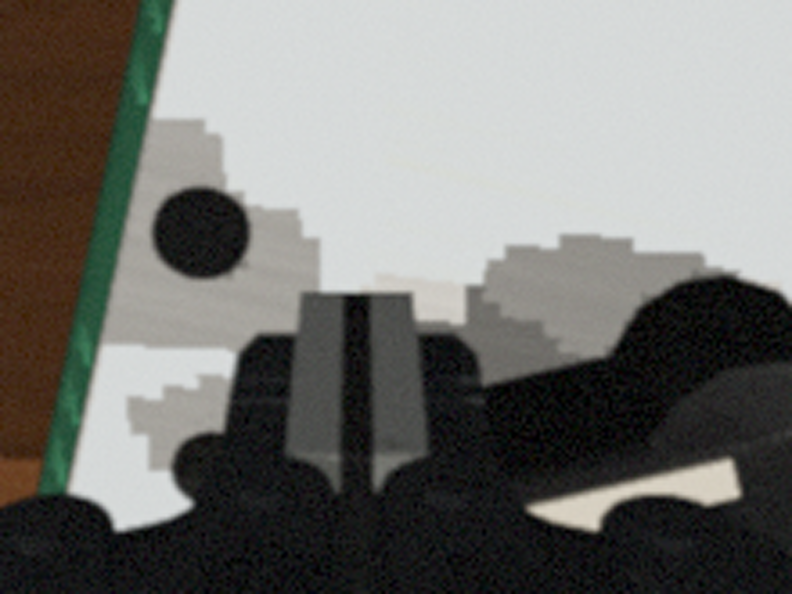

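Next I'll back off a little and touch down lightly on the bare panel, to learn the fingertip's real height against the TCP.

```bash
python3 -m handwheel '[[0,0,0,0,0,0.2,1],[0,0,0,0,0,0.2,1],[0,0,0,0,0.05,0,1],[0,0,0,0,0.05,0,1],[0,0,0,0,0.05,0,1],[0,0,0,0,0,0,1],[0,0,0,0,0,0,1],[0,0,0,0,0,0,1]]'; python3 -m handwheel '[[0,0,0,0,0.04,0,1],[0,0,0,0,0.04,0,1],[0,0,0,0,0.03,0,1],[0,0,0,0,0,0,1],[0,0,0,0,0,0,1],[0,0,0,0,0,0,1],[0,0,0,0,0,0,1],[0,0,0,0,0,0,1]]'
```

```text
clock: 11.25
ee_pos: [0.512, -0.1257, 0.0621]
orientation: [-1.209, -1.21, 1.209]
wrist_force: [-0.5, 0.8, -0.4]
grip_width: 0.0
clock: 11.92
ee_pos: [0.512, -0.1257, 0.0589]
orientation: [-1.209, -1.21, 1.209]
wrist_force: [-0.4, 0.2, 0.2]
grip_width: 0.0
```

```bash
python3 -m handwheel '[[0,0,0,0,0.03,0,1],[0,0,0,0,0.03,0,1],[0,0,0,0,0,0,1],[0,0,0,0,0,0,1],[0,0,0,0,0,0,1],[0,0,0,0,0,0,1],[0,0,0,0,0,0,1],[0,0,0,0,0,0,1]]'; python3 -m handwheel '[[0,0,0,0,0.03,0,1],[0,0,0,0,0.03,0,1],[0,0,0,0,0,0,1],[0,0,0,0,0,0,1],[0,0,0,0,0,0,1],[0,0,0,0,0,0,1],[0,0,0,0,0,0,1],[0,0,0,0,0,0,1]]'
```

```text
clock: 12.58
ee_pos: [0.5119, -0.1257, 0.057]
orientation: [-1.209, -1.21, 1.209]
wrist_force: [-0.6, -0.1, -0.0]
grip_width: 0.0001
clock: 13.25
ee_pos: [0.5119, -0.1257, 0.0552]
orientation: [-1.209, -1.21, 1.209]
wrist_force: [0.5, 0.1, -0.2]
grip_width: 0.0003
```

```bash
python3 -m handwheel '[[0,0,0,0,0.03,0,1],[0,0,0,0,0.03,0,1],[0,0,0,0,0,0,1],[0,0,0,0,0,0,1],[0,0,0,0,0,0,1],[0,0,0,0,0,0,1],[0,0,0,0,0,0,1],[0,0,0,0,0,0,1]]';python3 - <<'E'
from h import *
s=state(); print(s["ee_pos"],s["wrist_force"],s["moment"])
f=grab_frame("scene"); save(f,"s13.png",(240,150,310,205),11)
g=grab_frame("wrist"); save(g,"w13.png",(180,180,400,345),3.6)
print(((proj(f,s["ee_pos"])-[240,150])*11).round(),((proj(f,s["ee_pos"]+[0,0,.016])-[240,150])*11).round())
E
```

```text
clock: 13.92
ee_pos: [0.5119, -0.1257, 0.0534]
orientation: [-1.209, -1.21, 1.209]
wrist_force: [-0.1, 0.2, -0.6]
grip_width: -0.0002
[ 0.51189048 -0.12569712  0.05339858] [-0.13556989  0.18722212 -0.57739505] [-3.09166943e-02  4.58300497e-05 -1.16205650e-02]
[414. 529.] [415. 486.]
```

View pics/s13.png

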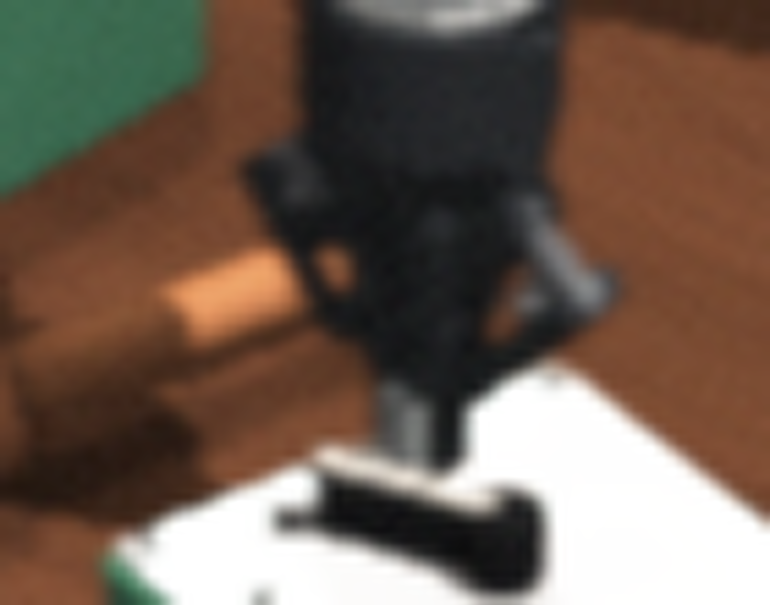

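View pics/w13.png

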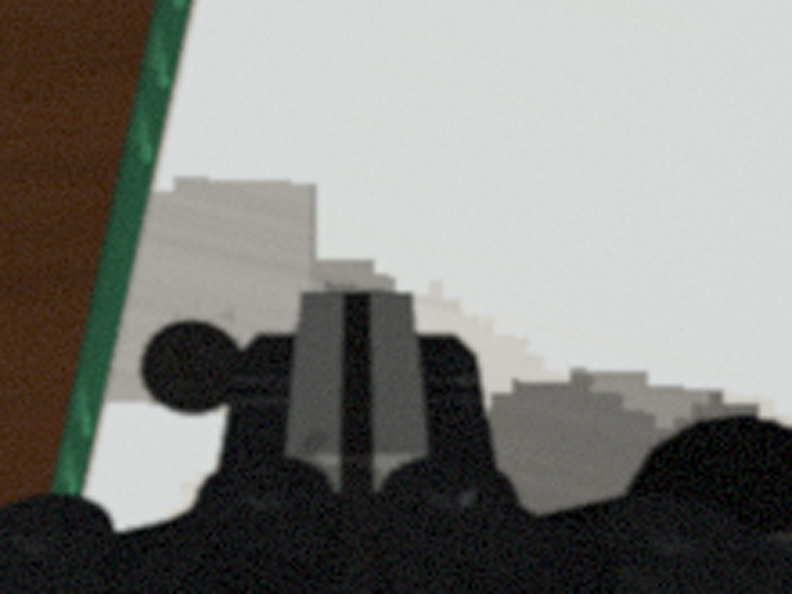

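```bash
for i in 1; do python3 -m handwheel '[[0,0,0,0,0.04,0,1],[0,0,0,0,0.04,0,1],[0,0,0,0,0.04,0,1],[0,0,0,0,0,0,1],[0,0,0,0,0,0,1],[0,0,0,0,0,0,1]
,[0,0,0,0,0,0,1],[0,0,0,0,0,0,1]]'; done
```

```text
clock: 14.68
ee_pos: [0.5118, -0.1257, 0.0497]
orientation: [-1.209, -1.21, 1.209]
wrist_force: [-0.0, 0.9, -1.0]
grip_width: 0.0
```

```bash
python3 -m handwheel '[[0,0,0,0,0.04,0,1],[0,0,0,0,0.03,0,1],[0,0,0,0,0.03,0,1],[0,0,0,0,0,0,1],[0,0,0,0,0,0,1],[0,0,0,0,0,0,1]
,[0,0,0,0,0,0,1],[0,0,0,0,0,0,1]]'
python3 - <<'E'
from h import *
s=state(); print(s["ee_pos"],s["wrist_force"],s["moment"])
f=grab_frame("scene"); save(f,"s14.png",(240,150,310,205),11)
g=grab_frame("wrist"); save(g,"w14.png",(180,180,400,345),3.6)
E
```

```text
clock: 15.35
ee_pos: [0.512, -0.1258, 0.0496]
orientation: [-1.21, -1.21, 1.21]
wrist_force: [-7.2, 2.2, 21.9]
grip_width: 0.0001
[ 0.5119797  -0.12575756  0.04957728] [-7.23278932  2.22307175 21.94063734] [ 0.56357277  1.53866331 -0.01056495]
```

View pics/s14.png

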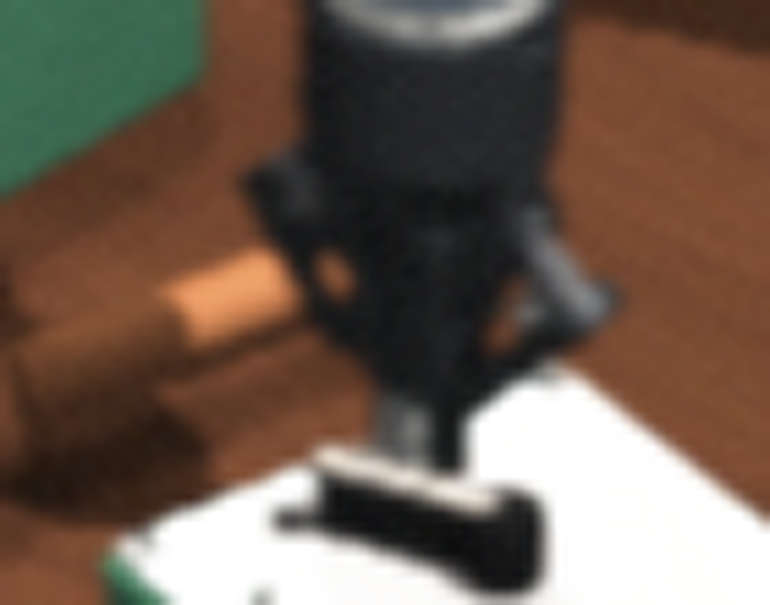

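View pics/w14.png

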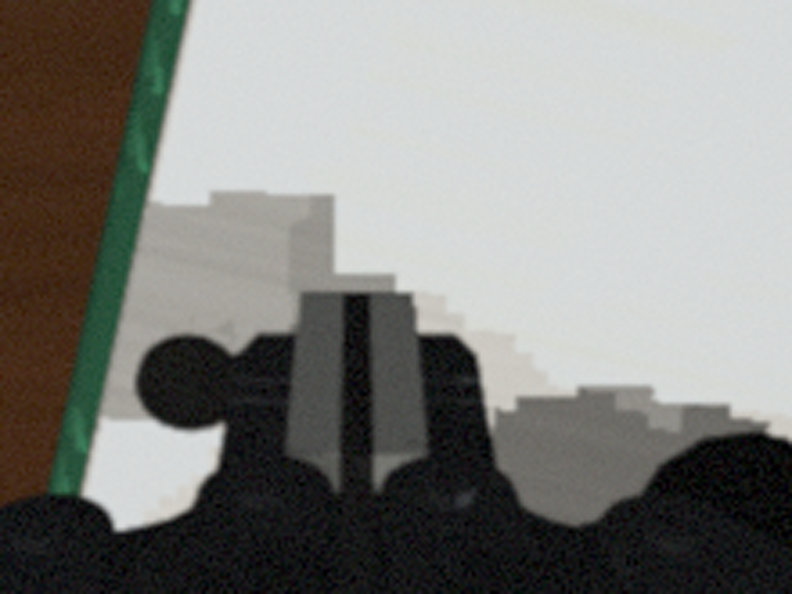

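Contact comes at TCP z 0.0497, so the real fingertip end sits about 20 mm above the TCP. I'll lift to about 6 mm clear of the panel and push nearer the pointer's tip.

```bash
python3 -m handwheel '[[0,0,0,0,-0.15,0,1],[0,0,0,0,-0.15,0,1],[0,0,0,-0.15,0,0,1],[0,0,0,0,0,-0.1,1],[0,0,0,0,0,-0.1,1],[0,0,0,0,0,-0.1,1],[0,0,0,0,0,0,1],[0,0,0,0,0,0,1]]'; python3 -m handwheel '[[0,0,0,0,0,-0.05,1],[0,0,0,0,0,-0.05,1],[0,0,0,0,0,-0.05,1],[0,0,0,0,0,-0.05,1],[0,0,0,0,0,-0.05,1],[0,0,0,0,0,0,1],[0,0,0,0,0,0,1],[0,0,0,0,0,0,1]]'
python3 - <<'E'
from h import *
s=state(); print(s["ee_pos"],s["wrist_force"],s["moment"])
f=grab_frame("scene"); save(f,"s15.png",(240,150,310,205),11)
g=grab_frame("wrist"); save(g,"w15.png",(180,180,400,345),3.6)
E
```

```text
clock: 16.12
ee_pos: [0.521, -0.1301, 0.0554]
orientation: [-1.208, -1.209, 1.21]
wrist_force: [-0.2, 0.1, -0.3]
grip_width: 0.0001
clock: 16.78
ee_pos: [0.5282, -0.1302, 0.0557]
orientation: [-1.209, -1.209, 1.21]
wrist_force: [-0.9, -0.0, 0.3]
grip_width: 0.0003
[ 0.52815889 -0.13017215  0.05571286] [-0.92832276 -0.02861657  0.31993224] [-0.05648754  0.13725118 -0.03349836]
```

View pics/s15.png

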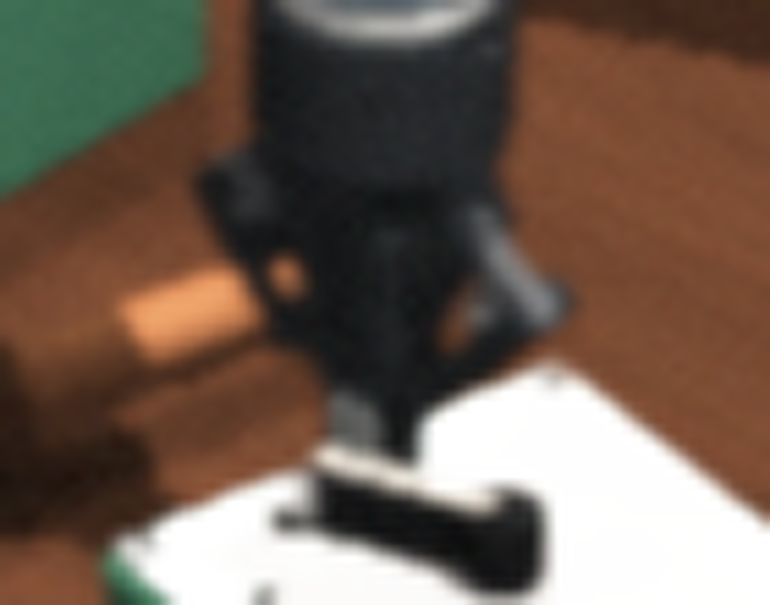

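View pics/w15.png

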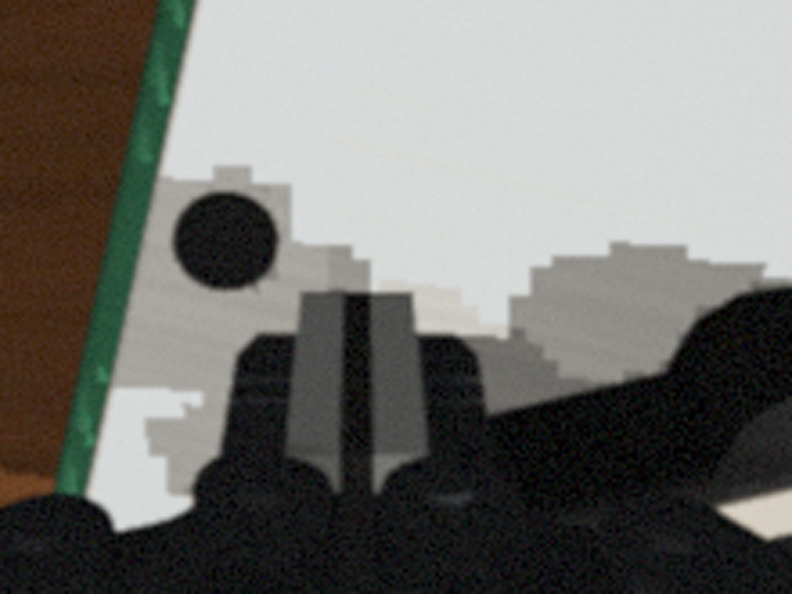

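```bash
python3 -m handwheel '[[0,0,0,0,0,-0.04,1],[0,0,0,0,0,-0.04,1],[0,0,0,0,0,-0.04,1],[0,0,0,0,0,0,1],[0,0,0,0,0,0,1],[0,0,0,0,0,0,1],[0,0,0,0,0,0,1],[0,0,0,0,0,0,1]]'
python3 - <<'E'
from h import *
s=state(); print(s["ee_pos"],s["wrist_force"],s["moment"])
f=grab_frame("scene"); save(f,"s16.png",(240,150,310,205),11)
E
```

```text
clock: 17.55
ee_pos: [0.5295, -0.13, 0.0553]
orientation: [-1.206, -1.206, 1.211]
wrist_force: [-6.5, -0.3, 4.0]
grip_width: -0.0001
[ 0.52948746 -0.12997905  0.0553175 ] [-6.45886826 -0.2524605   4.00193799] [-0.03402747  1.24912377  0.00279778]
```

View pics/s16.png

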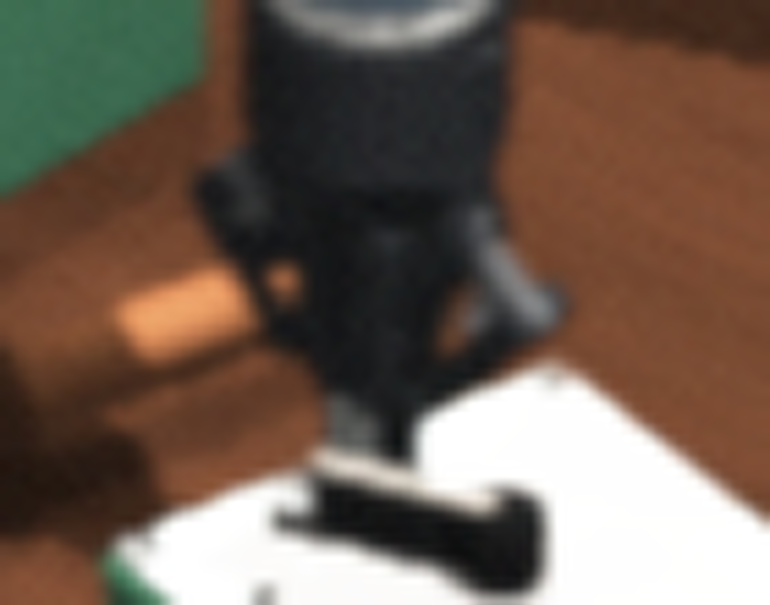

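```bash
python3 -m handwheel '[[0,0,0,0,-0.02,-0.03,1],[0,0,0,0,0,-0.03,1],[0,0,0,0,0,-0.03,1],[0,0,0,0,0,-0.03,1],[0,0,0,0,0,0,1],[0,0,0,0,0,0,1],[0,0,0,0,0,0,1],[0,0,0,0,0,0,1]]'
python3 - <<'E'
from h import *
s=state(); print(s["ee_pos"],s["wrist_force"],s["moment"])
f=grab_frame("scene"); save(f,"s17.png",(240,150,310,205),11)
f=grab_frame("top"); save(f,"t17.png",(205,165,365,285),5)
E
```

```text
clock: 18.27
ee_pos: [0.5304, -0.1298, 0.0552]
orientation: [-1.202, -1.202, 1.214]
wrist_force: [-11.0, -0.7, 4.6]
grip_width: -0.0
[ 0.53037585 -0.12981547  0.05516615] [-10.95794518  -0.6697291    4.59697899] [-0.11095957  2.20918023  0.08433152]
```

View pics/s17.png

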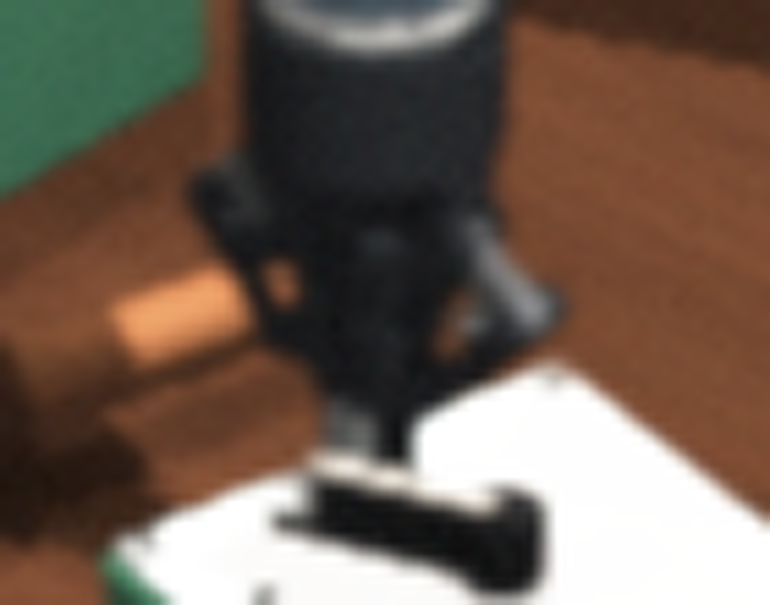

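View pics/t17.png

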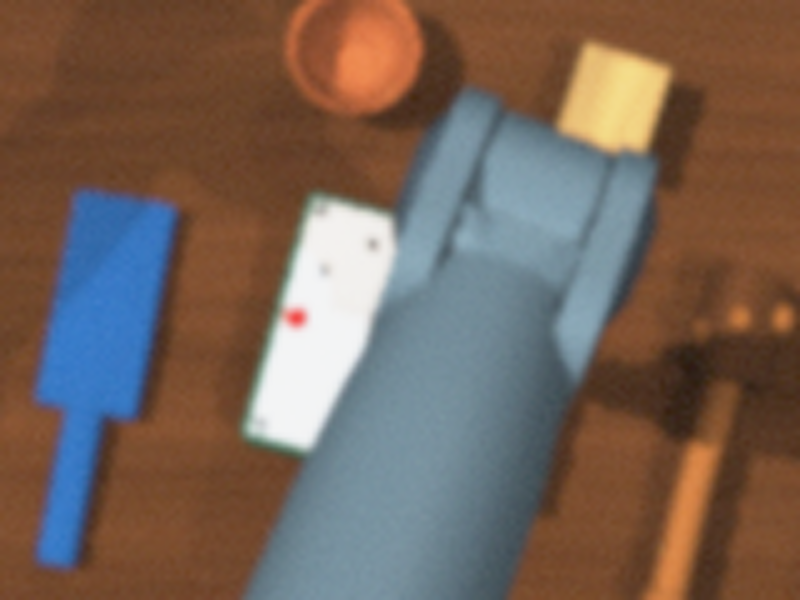

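The line's tip has shifted from (320,448) to (312,455), so the bar is yielding slightly. I'll hold here to see whether it creeps.

```bash
python3 -m handwheel '[[0,0,0,0,0,0,1],[0,0,0,0,0,0,1],[0,0,0,0,0,0,1],[0,0,0,0,0,0,1],[0,0,0,0,0,0,1],[0,0,0,0,0,0,1],[0,0,0,0,0,0,1],[0,0,0,0,0,0,1]]'; python3 -m handwheel '[[0,0,0,0.01,0,-0.04,1],[0,0,0,0.01,0,-0.04,1],[0,0,0,0.01,0,-0.04,1],[0,0,0,0,0,0,1],[0,0,0,0,0,0,1],[0,0,0,0,0,0,1],[0,0,0,0,0,0,1],[0,0,0,0,0,0,1]]'
python3 - <<'E'
from h import *
s=state(); print(s["ee_pos"],s["wrist_force"],s["moment"])
f=grab_frame("scene"); save(f,"s18.png",(240,150,310,205),11)
E
```

```text
clock: 19.03
ee_pos: [0.5304, -0.1298, 0.0552]
orientation: [-1.202, -1.202, 1.213]
wrist_force: [-11.5, -0.4, 4.1]
grip_width: 0.0001
clock: 19.7
ee_pos: [0.54, -0.1295, 0.0567]
orientation: [-1.21, -1.211, 1.209]
wrist_force: [0.0, 0.0, -0.9]
grip_width: -0.0001
[ 0.53998028 -0.12948769  0.05670726] [ 0.00910202  0.01849906 -0.94119461] [-0.08661693  0.07928598  0.04914705]
```

View pics/s18.png

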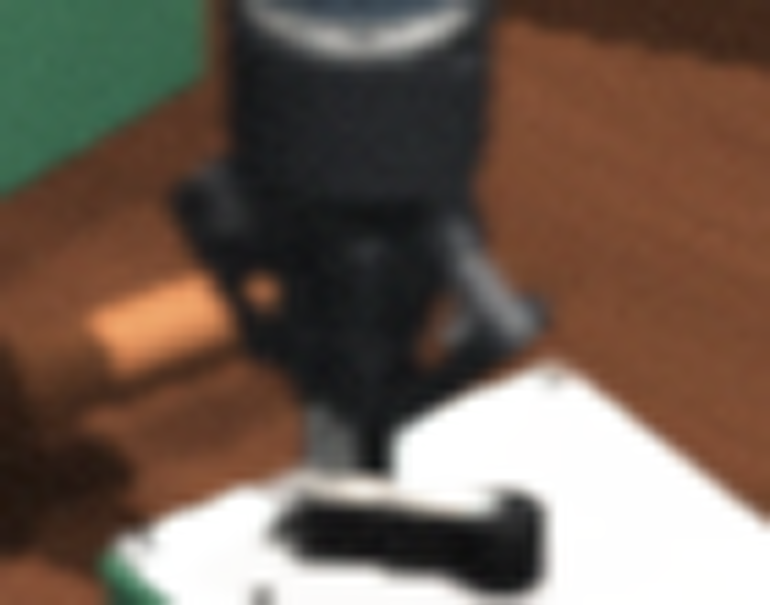

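It snapped to click 4, so the breakaway is about 12 N at the tip. I'll continue along the arc.

```bash
python3 - <<'E'
from h import *
c=np.array([.532,-.077]); p=np.array([.540,-.1295])
for phi in range(-44,77,10):
    a=np.radians(phi); e=np.array([np.cos(a),np.sin(a)]);n=np.array([-e[1],e[0]])
    off=.006+.011*abs(n[0])+.0075*abs(n[1])
    q=c+.050*e-off*n; print(phi,q.round(4),"tx,tz",((q-p)[[1,0]]*[1,-1]/.03).round(2)); p=q
E
python3 -m handwheel '[[0,0,0,0,0,-0.1,1],[0,0,0,0,0,-0.1,1],[0,0,0,0.03,0,-0.1,1],[0,0,0,0.05,0,-0.1,1],[0,0,0,0.05,0,-0.1,1],[0,0,0,0.06,0,-0.1,1],[0,0,0,0.06,0,-0.1,1],[0,0,0,0,0,0,1]]'
```

```text
-44 [ 0.5547 -0.1254] tx,tz [ 0.14 -0.49]
-34 [ 0.5632 -0.1202] tx,tz [ 0.17 -0.28]
-24 [ 0.5706 -0.1132] tx,tz [ 0.23 -0.25]
-14 [ 0.5767 -0.1046] tx,tz [ 0.29 -0.2 ]
-4 [ 0.5809 -0.0947] tx,tz [ 0.33 -0.14]
6 [ 0.5833 -0.0863] tx,tz [ 0.28 -0.08]
16 [ 0.5845 -0.0788] tx,tz [ 0.25 -0.04]
26 [ 0.5846 -0.0709] tx,tz [ 0.27 -0.  ]
36 [ 0.5833 -0.0626] tx,tz [0.28 0.04]
46 [ 0.5805 -0.0543] tx,tz [0.28 0.1 ]
56 [ 0.576  -0.0463] tx,tz [0.27 0.15]
66 [ 0.5698 -0.0391] tx,tz [0.24 0.21]
76 [ 0.562 -0.033] tx,tz [0.2  0.26]
clock: 20.42
ee_pos: [0.5601, -0.1214, 0.0561]
orientation: [-1.208, -1.209, 1.21]
wrist_force: [0.1, -0.2, -0.3]
grip_width: -0.0
```

```bash
python3 -m handwheel '[[0,0,0,0.07,0,-0.09,1],[0,0,0,0.08,0,-0.09,1],[0,0,0,0.08,0,-0.09,1],[0,0,0,0.1,0,-0.08,1],[0,0,0,0.1,0,-0.07,1],[0,0,0,0.1,0,-0.06,1],[0,0,0,0.1,0,-0.05,1],[0,0,0,0,0,0,1]]'
python3 - <<'E'
from h import *
s=state(); print(s["ee_pos"],s["wrist_force"],s["moment"])
f=grab_frame("scene"); save(f,"s19.png",(240,150,310,205),11)
E
```

```text
clock: 21.08
ee_pos: [0.5764, -0.1022, 0.0564]
orientation: [-1.208, -1.21, 1.209]
wrist_force: [-0.3, 0.5, 0.0]
grip_width: -0.0001
[ 0.57635366 -0.10221568  0.05635152] [-0.31581848  0.50121591  0.04835306] [ 0.01094634 -0.04235018  0.00571677]
```

View pics/s19.png

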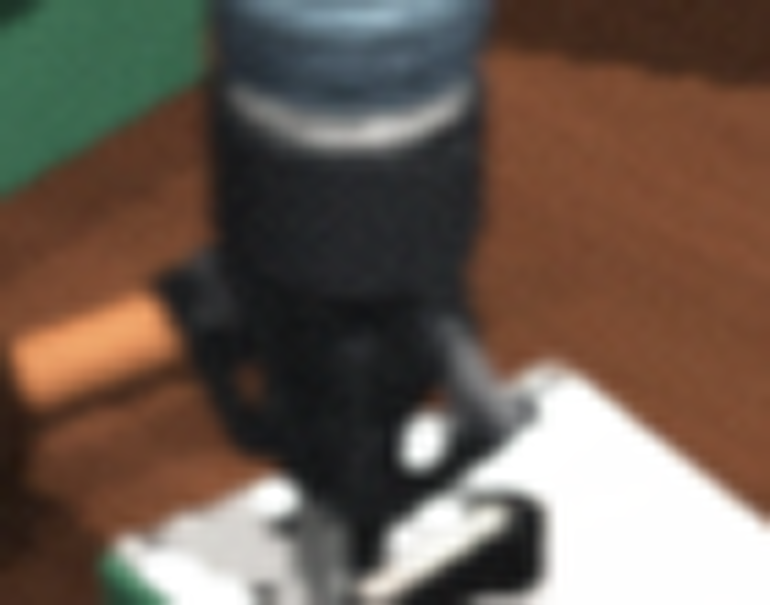

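The pointer is at click 3 now, with its line from (505,515) to (365,590). Continuing.

```bash
python3 -m handwheel '[[0,0,0,0.1,0,-0.05,1],[0,0,0,0.1,0,-0.04,1],[0,0,0,0.1,0,-0.04,1],[0,0,0,0.1,0,-0.03,1],[0,0,0,0.1,0,-0.03,1],[0,0,0,0.1,0,-0.02,1],[0,0,0,0.1,0,0,1],[0,0,0,0.1,0,0,1]]'; python3 -m handwheel '[[0,0,0,0.1,0,0,1],[0,0,0,0.1,0,0,1],[0,0,0,0.1,0,0,1],[0,0,0,0.1,0,0.02,1],[0,0,0,0.1,0,0.02,1],[0,0,0,0.1,0,0.02,1],[0,0,0,0,0,0,1],[0,0,0,0,0,0,1]]';  python3 - <<'E'
from h import *
s=state(); print(s["ee_pos"],s["wrist_force"],s["moment"])
f=grab_frame("scene"); save(f,"s20.png",(240,170,320,235),9)
for k in range(4):
    a=np.radians(76-30*k);print(k,((proj(f,[.532+.06*np.cos(a),-.077+.06*np.sin(a),.098])-[240,170])*9).round())
E
```

```text
clock: 21.8
ee_pos: [0.582, -0.0823, 0.0566]
orientation: [-1.215, -1.204, 1.214]
wrist_force: [-0.7, -3.2, 0.2]
grip_width: -0.0002
clock: 22.47
ee_pos: [0.5805, -0.0605, 0.0564]
orientation: [-1.209, -1.21, 1.21]
wrist_force: [-0.5, -0.3, 0.9]
grip_width: -0.0002
[ 0.5804811  -0.06053251  0.05639235] [-0.52475264 -0.28548577  0.86809986] [-0.03292726  0.04242021 -0.03039958]
0 [518. 315.]
1 [434. 335.]
2 [343. 325.]
3 [272. 290.]
```

View pics/s20.png

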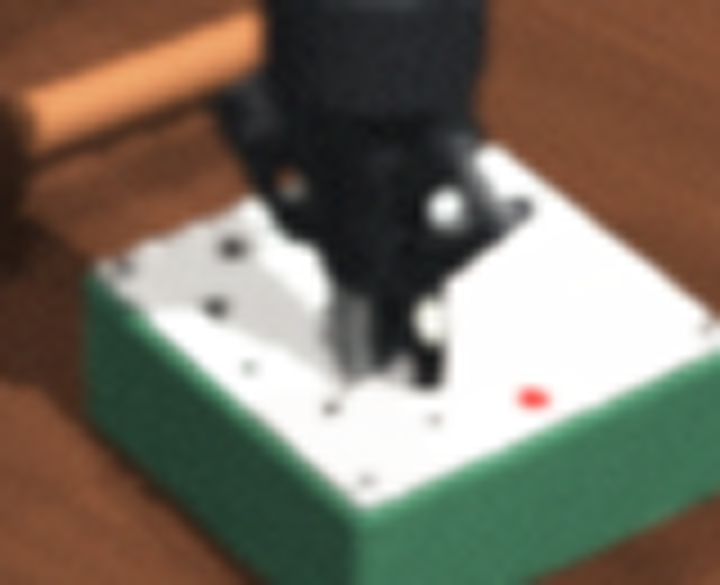

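The pointer is at click 1, tip near (430,335). The last push should take it to off.

```bash
python3 -m handwheel '[[0,0,0,0.08,0,0.03,1],[0,0,0,0.08,0,0.03,1],[0,0,0,0.08,0,0.04,1],[0,0,0,0.08,0,0.04,1],[0,0,0,0.08,0,0.05,1],[0,0,0,0,0,0,1],[0,0,0,0,0,0,1],[0,0,0,0,0,0,1]]';  python3 - <<'E'
from h import *
s=state(); print(s["ee_pos"],s["wrist_force"],s["moment"])
f=grab_frame("scene"); save(f,"s21.png",(240,170,320,235),9)
E
```

```text
clock: 23.18
ee_pos: [0.5747, -0.0485, 0.0564]
orientation: [-1.208, -1.21, 1.209]
wrist_force: [-0.2, -0.4, 0.2]
grip_width: 0.0002
[ 0.57473494 -0.0484822   0.05636393] [-0.16683672 -0.38714206  0.18273067] [-0.05813636 -0.07992556 -0.00202706]
```

View pics/s21.png

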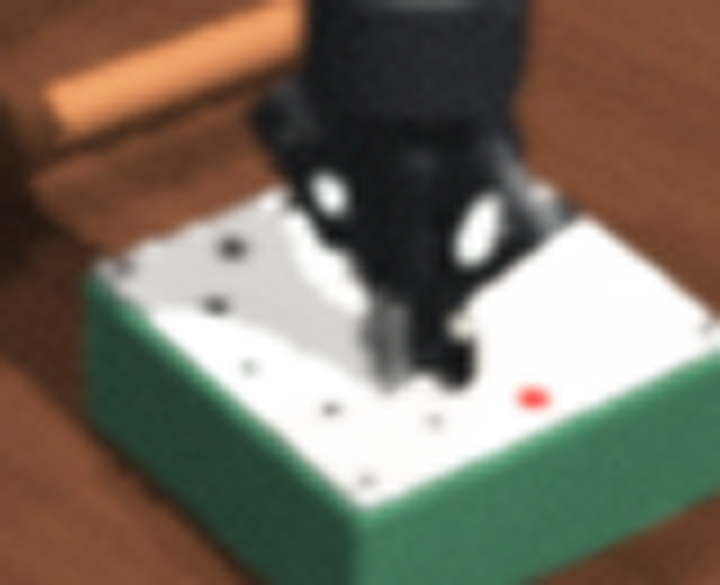

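```bash
python3 -m handwheel '[[0,0,0,0.06,0,0.05,1],[0,0,0,0.06,0,0.05,1],[0,0,0,0.06,0,0.05,1],[0,0,0,0.06,0,0.05,1],[0,0,0,0,0,0,1],[0,0,0,0,0,0,1],[0,0,0,0,0,0,1],[0,0,0,0,0,0,1]]';  python3 - <<'E'
from h import *
s=state(); print(s["ee_pos"],s["wrist_force"],s["moment"])
f=grab_frame("scene"); save(f,"s22.png",(240,170,320,235),9)
E
```

```text
clock: 23.9
ee_pos: [0.5689, -0.0417, 0.0564]
orientation: [-1.209, -1.21, 1.209]
wrist_force: [0.0, -0.2, -0.2]
grip_width: 0.0002
[ 0.56890955 -0.04169581  0.05640595] [ 0.04623257 -0.23007659 -0.19029286] [-0.00574138 -0.00613672 -0.01744562]
```

View pics/s22.png

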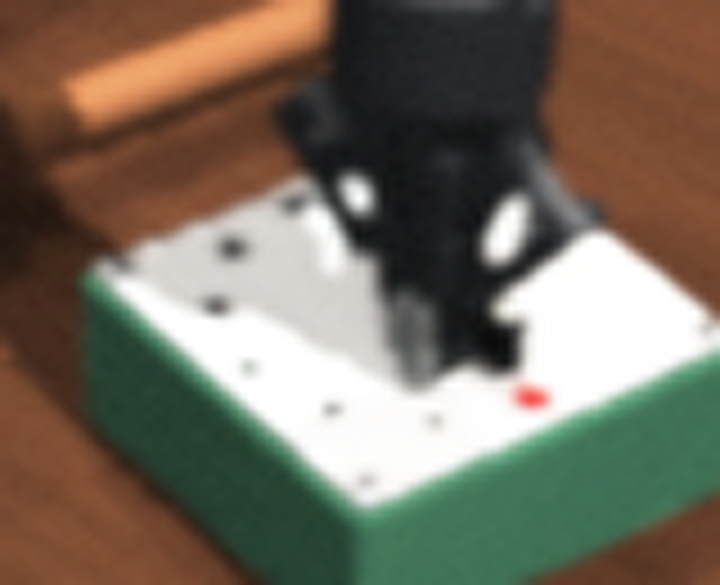

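The tip is now at about (518,325), against a prediction of (518,315) for off. I'll retreat, lift and check with the wrist view.

```bash
python3 -m handwheel '[[0,0,0,-0.1,0,-0.2,1],[0,0,0,-0.1,0,-0.2,1],[0,0,0,0,-0.3,-0.1,1],[0,0,0,0,-0.7,0,1],[0,0,0,0,-0.7,0.2,1],[0,0,0,0,-0.7,0.4,1],[0,0,0,0,-0.4,0.4,1],[0,0,0,0,0,0.3,1]]'
python3 - <<'E'
from h import *
s=state(); print(s["ee_pos"],s["wrist_force"],s["moment"])
f=grab_frame("scene"); save(f,"s23.png",(240,170,320,235),9)
g=grab_frame("wrist"); save(g,"w23.png",(0,0,560,420),1)
E
```

```text
clock: 24.62
ee_pos: [0.5471, -0.0483, 0.1446]
orientation: [-1.215, -1.214, 1.207]
wrist_force: [-0.2, 0.4, -0.5]
grip_width: -0.0
[ 0.54714652 -0.04834797  0.1445511 ] [-0.19881262  0.36812322 -0.49188173] [ 0.01959554 -0.04093795  0.06734845]
```

View pics/w23.png

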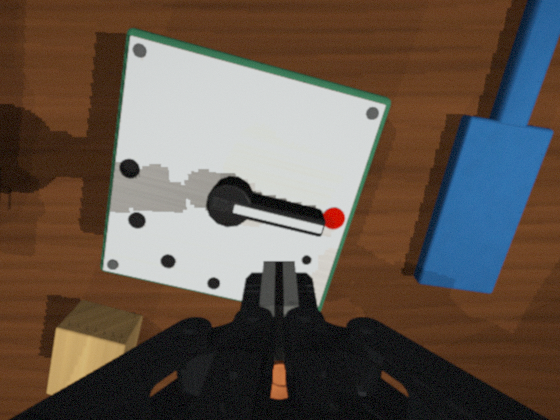

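View pics/s23.png

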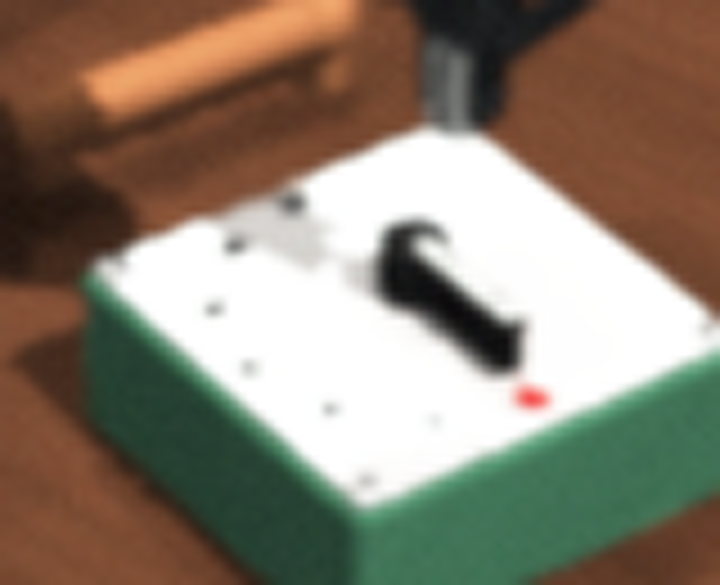

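Off is confirmed: in the wrist view the pointer (tip at (323,228)) aims at the red dot (333,218). Now the clockwise side.

```bash
python3 - <<'E'
from h import *
c=np.array([.532,-.077]); p=state()["ee_pos"][:2]
for phi,ex in [(76,.02)]+[(x,0) for x in range(76,-45,-10)]:
    a=np.radians(phi); e=np.array([np.cos(a),np.sin(a)]);n=np.array([-e[1],e[0]])
    off=.006+.011*abs(n[0])+.0075*abs(n[1])+ex
    q=c+.050*e+off*n; print(phi,q.round(4),"tx,tz",((q-p)[[1,0]]*[1,-1]/.03).round(2)); p=q
E
python3 -m handwheel '[[0,0,0,0,0,0.4,1],[0,0,0,0,0,0.5,1],[0,0,0,0.3,0,0.5,1],[0,0,0,0.4,0,0.2,1],[0,0,0,0.1,0,0,1],[0,0,0,0,0,0,1],[0,0,0,0,0,0,1],[0,0,0,0,0,0,1]]'
```

```text
76 [ 0.5068 -0.0192] tx,tz [0.96 1.27]
76 [ 0.5262 -0.024 ] tx,tz [-0.16 -0.65]
66 [ 0.5349 -0.0236] tx,tz [ 0.02 -0.29]
56 [ 0.5439 -0.0247] tx,tz [-0.04 -0.3 ]
46 [ 0.553  -0.0277] tx,tz [-0.1 -0.3]
36 [ 0.5616 -0.0326] tx,tz [-0.16 -0.29]
26 [ 0.5692 -0.0393] tx,tz [-0.22 -0.26]
16 [ 0.5756 -0.0476] tx,tz [-0.28 -0.21]
6 [ 0.5802 -0.0572] tx,tz [-0.32 -0.15]
-4 [ 0.5829 -0.0663] tx,tz [-0.3  -0.09]
-14 [ 0.5844 -0.0736] tx,tz [-0.25 -0.05]
-24 [ 0.5847 -0.0815] tx,tz [-0.26 -0.01]
-34 [ 0.5837 -0.0897] tx,tz [-0.27  0.03]
-44 [ 0.5812 -0.098 ] tx,tz [-0.28  0.08]
clock: 25.38
ee_pos: [0.498, -0.0239, 0.1405]
orientation: [-1.21, -1.21, 1.21]
wrist_force: [0.3, -0.1, 0.2]
grip_width: -0.0
```

Now down to TCP z of about 0.056 at x 0.498, 20 mm or more clear of the bar.

```bash
python3 -m handwheel '[[0,0,0,0,0.5,0,1],[0,0,0,0,0.6,0,1],[0,0,0,0,0.6,0,1],[0,0,0,0,0.5,0,1],[0,0,0,0,0.3,0,1],[0,0,0,0,0.2,0,1],[0,0,0,0,0.1,0,1],[0,0,0,0,0,0,1]]'
python3 - <<'E'
from h import *
s=state(); print(s["ee_pos"],s["wrist_force"],s["moment"])
f=grab_frame("scene"); save(f,"s24.png",(240,150,330,225),8)
E
```

```text
clock: 26.05
ee_pos: [0.497, -0.0238, 0.0562]
orientation: [-1.209, -1.209, 1.209]
wrist_force: [0.4, 0.6, 0.2]
grip_width: -0.0001
[ 0.49696818 -0.02383406  0.05618676] [0.4455237  0.58915338 0.21859171] [-0.01233707  0.00741298 -0.0131962 ]
```

View pics/s24.png

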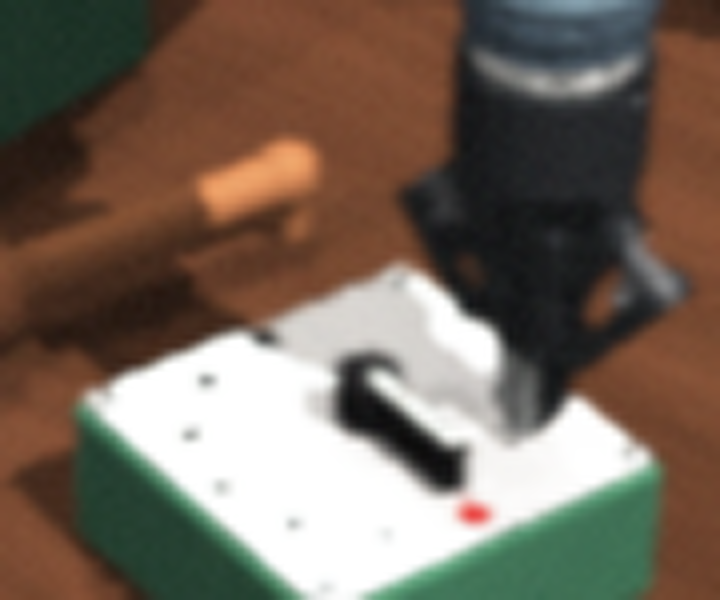

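```bash
python3 -m handwheel '[[0,0,0,0,0,-0.12,1],[0,0,0,0,0,-0.12,1],[0,0,0,0,0,-0.12,1],[0,0,0,0,0,-0.12,1],[0,0,0,0,0,-0.12,1],[0,0,0,0,0,-0.12,1],[0,0,0,0,0,-0.12,1],[0,0,0,0,0,-0.1,1]]'; python3 -m handwheel '[[0,0,0,0,0,-0.08,1],[0,0,0,0,0,-0.08,1],[0,0,0,0,0,-0.08,1],[0,0,0,0,0,-0.08,1],[0,0,0,0,0,-0.06,1],[0,0,0,0,0,0,1],[0,0,0,0,0,0,1],[0,0,0,0,0,0,1]]'
python3 - <<'E'
from h import *
s=state(); print(s["ee_pos"],s["wrist_force"],s["moment"])
f=grab_frame("scene"); save(f,"s25.png",(240,150,330,225),8)
for k in range(6):
    a=np.radians(76-30*k);print(k,((proj(f,[.532+.06*np.cos(a),-.077+.06*np.sin(a),.098])-[240,150])*8).round())
E
```

```text
clock: 26.77
ee_pos: [0.5255, -0.0237, 0.0564]
orientation: [-1.209, -1.21, 1.209]
wrist_force: [-0.2, -0.0, -0.5]
grip_width: -0.0002
clock: 27.43
ee_pos: [0.537, -0.0236, 0.0565]
orientation: [-1.21, -1.211, 1.209]
wrist_force: [0.1, 0.4, -0.2]
grip_width: 0.0
[ 0.53700423 -0.02362822  0.05651053] [ 0.08076876  0.38999793 -0.18660194] [ 0.03967278  0.08259874 -0.04681838]
0 [461. 440.]
1 [386. 458.]
2 [305. 449.]
3 [242. 418.]
4 [214. 373.]
5 [227. 328.]
```

View pics/s25.png

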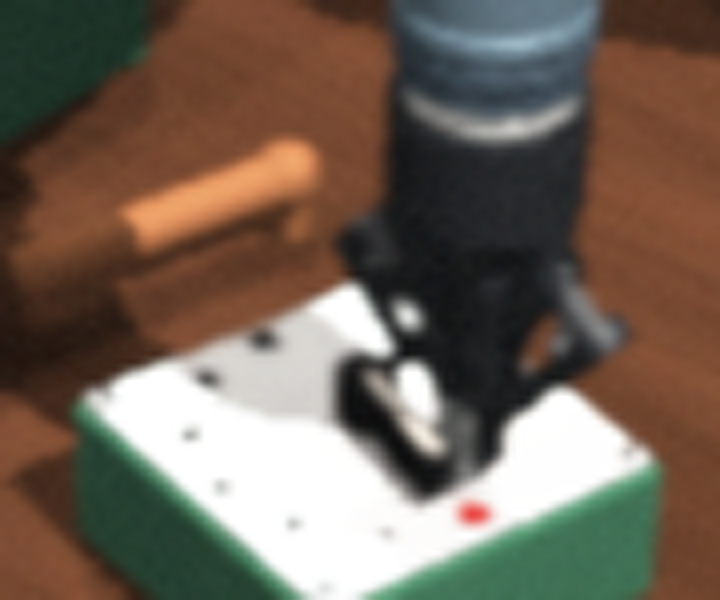

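```bash
python3 -m handwheel '[[0,0,0,0,0,-0.1,1],[0,0,0,-0.01,0,-0.1,1],[0,0,0,-0.02,0,-0.1,1],[0,0,0,-0.03,0,-0.1,1],[0,0,0,-0.03,0,-0.1,1],[0,0,0,-0.03,0,-0.1,1],[0,0,0,-0.05,0,-0.1,1],[0,0,0,-0.05,0,-0.1,1]]'; python3 -m handwheel '[[0,0,0,-0.07,0,-0.09,1],[0,0,0,-0.08,0,-0.09,1],[0,0,0,-0.08,0,-0.08,1],[0,0,0,-0.08,0,-0.07,1],[0,0,0,-0.09,0,-0.07,1],[0,0,0,0,0,0,1],[0,0,0,0,0,0,1],[0,0,0,0,0,0,1]]'
python3 - <<'E'
from h import *
s=state(); print(s["ee_pos"],s["wrist_force"],s["moment"])
f=grab_frame("scene"); save(f,"s26.png",(240,150,330,225),8)
E
```

```text
clock: 28.15
ee_pos: [0.5568, -0.0289, 0.0556]
orientation: [-1.201, -1.206, 1.211]
wrist_force: [-11.0, 5.7, 7.8]
grip_width: -0.0001
clock: 28.82
ee_pos: [0.5725, -0.0423, 0.0564]
orientation: [-1.209, -1.21, 1.209]
wrist_force: [-0.5, 0.1, -0.3]
grip_width: -0.0
[ 0.57252798 -0.04233425  0.05643288] [-0.52060681  0.12333687 -0.34187605] [-0.00130629  0.07184996  0.05318784]
```

View pics/s26.png

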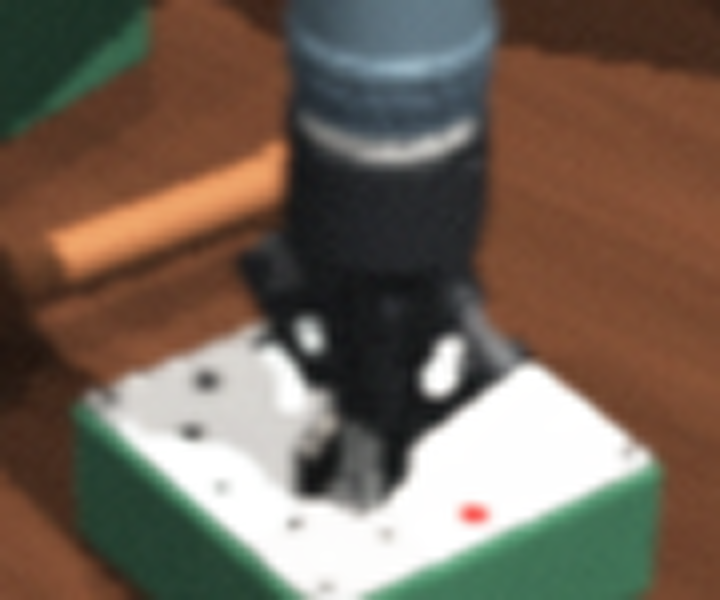

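The pointer is at click 2, tip (310,450). I'll go one click at a time now.

```bash
python3 -m handwheel '[[0,0,0,-0.07,0,-0.05,1],[0,0,0,-0.07,0,-0.05,1],[0,0,0,-0.07,0,-0.05,1],[0,0,0,-0.07,0,-0.04,1],[0,0,0,-0.07,0,-0.04,1],[0,0,0,-0.07,0,-0.03,1],[0,0,0,0,0,0,1],[0,0,0,0,0,0,1]]'
python3 - <<'E'
from h import *
s=state(); print(s["ee_pos"],s["wrist_force"],s["moment"])
f=grab_frame("scene"); save(f,"s27.png",(240,150,330,225),8)
E
```

```text
clock: 29.53
ee_pos: [0.5809, -0.0554, 0.0566]
orientation: [-1.21, -1.21, 1.209]
wrist_force: [-0.3, 1.3, -0.4]
grip_width: 0.0002
[ 0.58093682 -0.0554177   0.05656998] [-0.34933945  1.30184746 -0.43462702] [ 0.04148678 -0.01374241 -0.03954871]
```

View pics/s27.png

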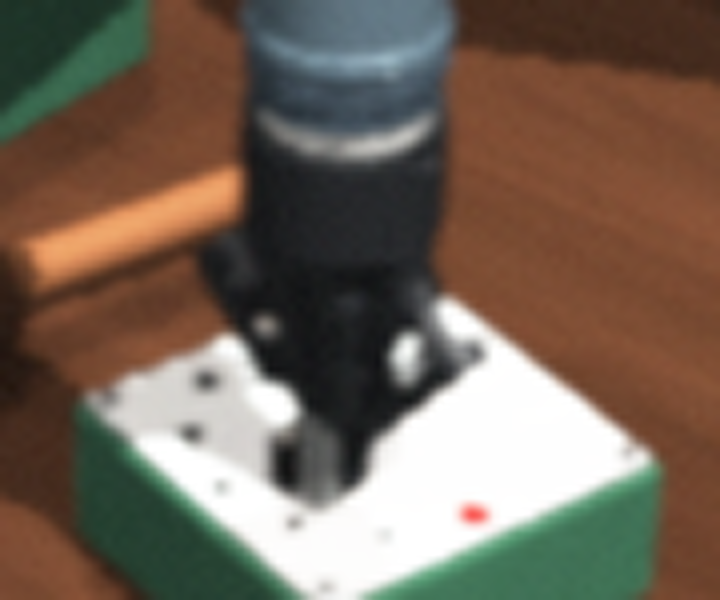

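```bash
python3 -m handwheel '[[0,0,0,-0.05,0,-0.02,1],[0,0,0,-0.05,0,-0.02,1],[0,0,0,-0.05,0,-0.01,1],[0,0,0,-0.05,0,0,1],[0,0,0,0,0,0,1],[0,0,0,0,0,0,1],[0,0,0,0,0,0,1],[0,0,0,0,0,0,1]]'
python3 - <<'E'
from h import *
s=state(); print(s["ee_pos"],s["wrist_force"],s["moment"])
f=grab_frame("scene"); save(f,"s28.png",(240,150,330,225),8)
E
```

```text
clock: 30.25
ee_pos: [0.5817, -0.0609, 0.0564]
orientation: [-1.209, -1.21, 1.209]
wrist_force: [-0.0, 0.1, 0.9]
grip_width: 0.0
[ 0.58172442 -0.06085257  0.05637743] [-0.02246039  0.06313949  0.88527116] [-0.02097513  0.03600535  0.01354698]
```

View pics/s28.png

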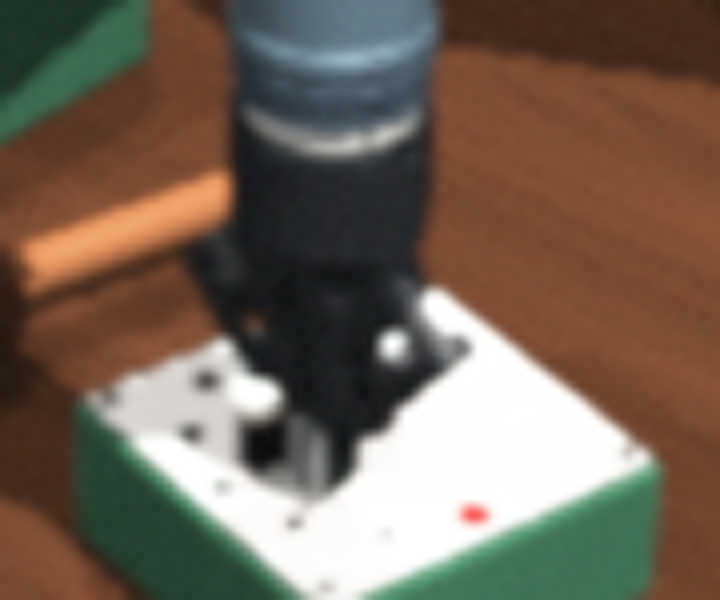

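The pointer is at click 3, tip (245,420). Moving on toward click 4.

```bash
python3 -m handwheel '[[0,0,0,-0.07,0,-0.02,1],[0,0,0,-0.07,0,-0.02,1],[0,0,0,-0.07,0,-0.02,1],[0,0,0,-0.07,0,0,1],[0,0,0,-0.07,0,0,1],[0,0,0,-0.07,0,0,1],[0,0,0,-0.07,0,0,1],[0,0,0,0,0,0,1]]'
python3 - <<'E'
from h import *
s=state(); print(s["ee_pos"],s["wrist_force"],s["moment"])
f=grab_frame("scene"); save(f,"s29.png",(240,150,330,225),8)
E
```

```text
clock: 30.97
ee_pos: [0.5834, -0.0723, 0.0563]
orientation: [-1.203, -1.214, 1.205]
wrist_force: [-0.1, 9.4, 1.6]
grip_width: -0.0002
[ 0.58339574 -0.0723204   0.05631912] [-0.13382398  9.44116684  1.61386291] [ 1.86115358 -0.02194507 -0.07623812]
```

View pics/s29.png

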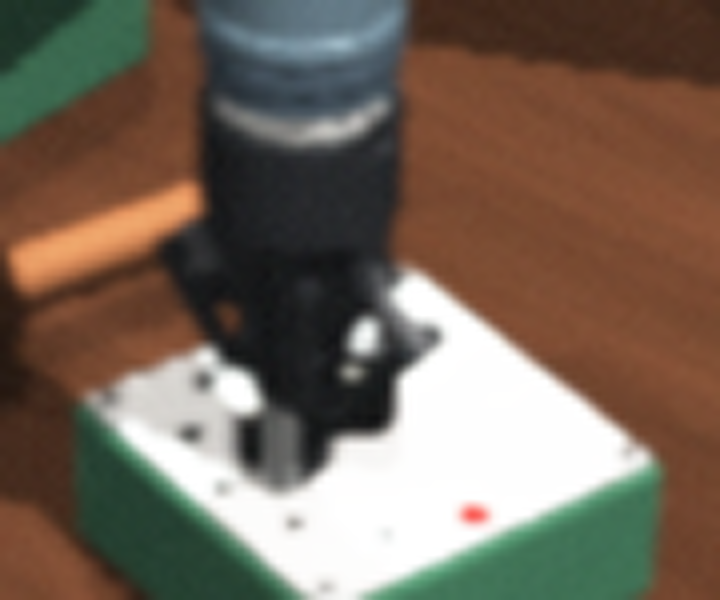

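```bash
python3 -m handwheel '[[0,0,0,-0.03,0,0,1],[0,0,0,-0.03,0,0,1],[0,0,0,-0.03,0,0,1],[0,0,0,0,0,0,1],[0,0,0,0,0,0,1],[0,0,0,0,0,0,1],[0,0,0,0,0,0,1],[0,0,0,0,0,0,1]]'
python3 - <<'E'
from h import *
s=state(); print(s["ee_pos"],s["wrist_force"],s["moment"])
f=grab_frame("scene"); save(f,"s30.png",(240,150,330,225),8)
E
```

```text
clock: 31.68
ee_pos: [0.5836, -0.0786, 0.0564]
orientation: [-1.209, -1.209, 1.209]
wrist_force: [0.5, 0.9, 0.7]
grip_width: -0.0002
[ 0.58361549 -0.0785834   0.05638673] [0.53593091 0.88815184 0.70047533] [ 0.14854561  0.02578493 -0.01609473]
```

View pics/s30.png

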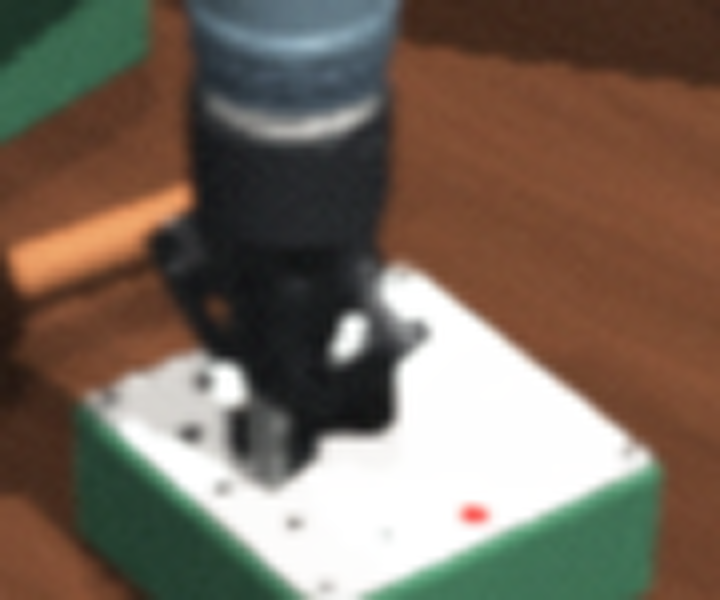

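```bash
python3 -m handwheel '[[0,0,0,-0.04,0,0,1],[0,0,0,-0.04,0,0,1],[0,0,0,-0.04,0,0,1],[0,0,0,-0.04,0,0,1],[0,0,0,0,0,0,1],[0,0,0,0,0,0,1],[0,0,0,0,0,0,1],[0,0,0,0,0,0,1]]'
python3 - <<'E'
from h import *
s=state(); print(s["ee_pos"],s["wrist_force"],s["moment"])
f=grab_frame("scene"); save(f,"s31.png",(240,150,330,225),8)
g=grab_frame("wrist"); save(g,"w31.png",(0,0,560,420),1)
E
```

```text
clock: 32.4
ee_pos: [0.5836, -0.0831, 0.0564]
orientation: [-1.209, -1.21, 1.21]
wrist_force: [0.9, -0.6, 0.5]
grip_width: -0.0002
[ 0.5835613  -0.08310743  0.05640256] [ 0.87210432 -0.63082027  0.47401716] [-0.01407735 -0.00937783  0.02301867]
```

View pics/s31.png

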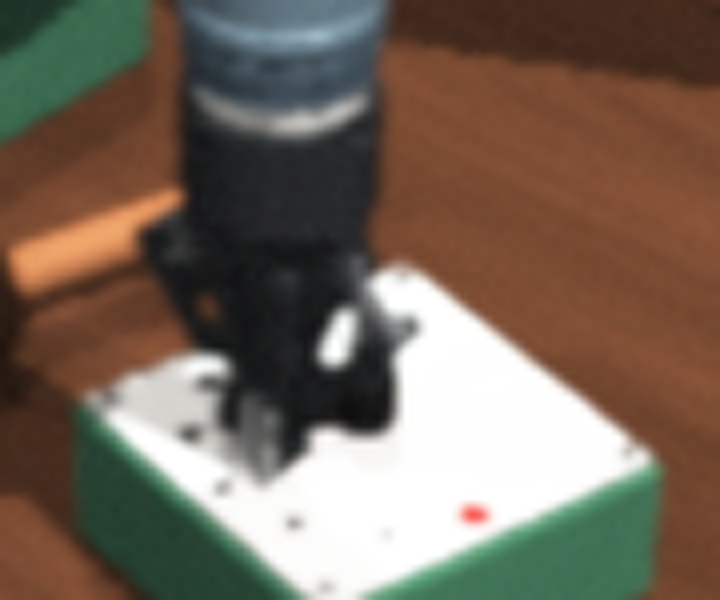

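View pics/w31.png

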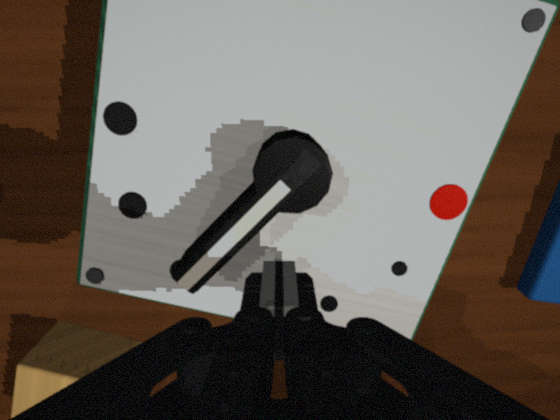

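The wrist view shows the pointer aiming at the fourth dot (178,270), with dots 5 (132,205) and 6 (120,118) beyond it. The finger is clear. I'll retreat, then lift away.

```bash
python3 -m handwheel '[[0,0,0,0.2,0,-0.1,1],[0,0,0,0.3,0,-0.1,1],[0,0,0,0,-0.5,0,1],[0,0,0,0,-0.9,0,1],[0,0,0,0,-0.9,0,1],[0,0,0,0,-0.9,0,1],[0,0,0,0,-0.8,0,1],[0,0,0,0,-0.6,0,1]]'; python3 -m handwheel '[[0,0,0,0,0,0.5,1],[0,0,0,0.6,0,0.9,1],[0,0,0,0.9,0,0.9,1],[0,0,0,0.9,0,0.9,1],[0,0,0,0.9,0,0.6,1],[0,0,0,0.9,0,0,1],[0,0,0,0.5,0,0,1],[0,0,0,0,0,0,1]]'
python3 - <<'E'
from h import *
s=state(); print(s["ee_pos"],s["wrist_force"])
f=grab_frame("scene"); save(f,"s32.png",(140,90,500,300),2.2)
f=grab_frame("top"); save(f,"t32.png",(200,160,380,295),4)
E
```

```text
clock: 33.17
ee_pos: [0.5906, -0.0672, 0.197]
orientation: [-1.211, -1.212, 1.209]
wrist_force: [1.1, 0.5, 0.8]
grip_width: -0.0001
clock: 33.83
ee_pos: [0.475, 0.0762, 0.1947]
orientation: [-1.206, -1.214, 1.212]
wrist_force: [-0.2, -0.2, 0.8]
grip_width: -0.0002
[0.47495579 0.07622393 0.19473876] [-0.1741769  -0.1543471   0.80631248]
```

View pics/s32.png

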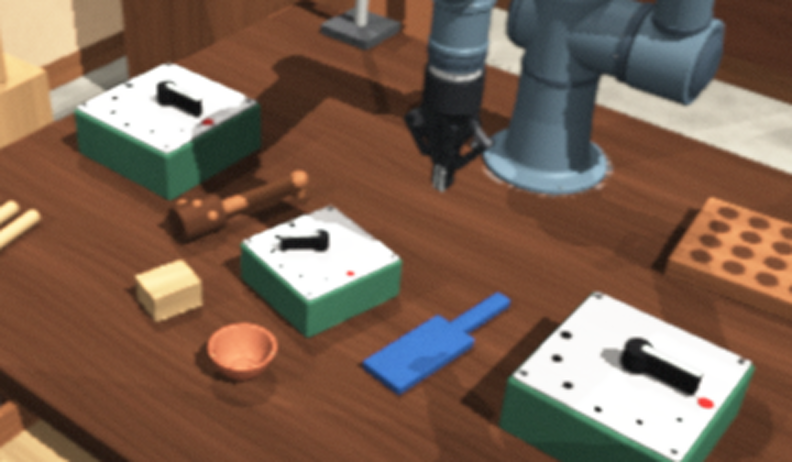

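View pics/t32.png

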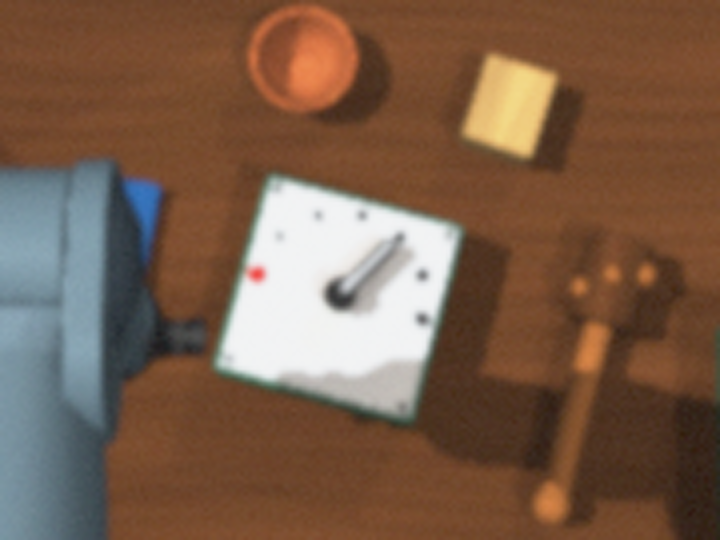

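The top view shows the pointer on the fourth dot (400,237), with dots 1–3 before it and 5–6 after. The bystanders are where they were and the arm is clear.

```bash
python3 -c "
from rig import *
print(state()['qd'].round(3)); print(job_done())"
```

```text
[-0.03   0.005  0.003 -0.    -0.004 -0.003]
the job is handed in; nothing more can be done
None
```

I pushed the selector on the 170 mm controller anticlockwise from click 5 to off and lifted clear. It rested there for about 3 s. I then pushed it clockwise to click 4 with the shut fingertips, always from the side and without pinching, and handed in at about 34 s.

**Final state:** the last top view shows the pointer on the fourth dot, with dots 1–3 before it and 5–6 after. By eye, the mallet, paddle, bowl and offcut have not moved. The gripper was clear of everything, with wrist force at noise level.

**What disagreed:**
- **Fingertip height:** the shut fingertips end about 20 mm above the reported TCP. My first sweep therefore passed over the pointer without turning it.
- **Panel touch:** to find the true height I touched the panel on purpose, and the wrist force reached about 22 N. The finger touched only the bare panel.
- **Breakaway force:** leaving a click took up to about 12–15 N at the wrist sensor, more than the stated 0.12 N m implies (about 3 N). An early push was held at about 12 N without the pointer turning, so I backed off and pushed nearer the tip.

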